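# Pack the sanding blocks into their tray and close the stop

### The job

Put the workshop's sanding blocks away: first draw the tray's yellow stop fully back, then lay the four red-knobbed tapered blocks flat in the tray, alternately head to tail from the fixed end so that together they fill a rectangle with no gaps, the first with its straight side along the end wall. Lay every blue-knobbed straight block that is there flush behind them in the same row, crosswise like the others, and slide the stop up until it is tight against the last one. Leave the other things on the bench where they stand.

Things in the scene. Friction and masses are not known exactly. Their poses are not given: they have to be found in the camera images.
- tray: Grey open tray fixed to the bench, outside 122 mm (its x) by 362 mm (its y), 26 mm tall, walls and floor 6 mm thick, inside 110 x 350 mm. Origin: centre of its underside; z up. The row of blocks runs along its y, starting at the fixed end wall on the -y side; the sliding yellow stop is at the +y side.
- tray_end (a point): Middle of the foot of the tray's fixed end wall: on that wall's inner face, on the tray's inner floor (6 mm above the bench). Axes as the tray's: y points along the row towards the stop, x across the tray, z up.
- stop (a joint): Sliding stop of the tray: a yellow cross bar 24 mm thick (along the row) and 106 mm wide, top 34 mm above the bench. 0 = drawn fully back against the +y end wall, growing to 0.155 m as it is slid along the tray's -y towards the fixed end. Slides with about 3 N of friction and stays where it is left. At 0 its face is 326 mm from the fixed end wall's inner face.
- stop_face (a point): Middle of the foot of the stop's flat face, the face towards the fixed end; axes as the tray's.
- stop_knob (a point): Centre of the stop's square black knob, 20 x 20 mm and 30 mm tall (34 to 64 mm above the bench), sides parallel to the tray's axes, 12 mm behind the face (towards +y); grip it from above with fingers along the tray's x.
- wedge1: Wooden sanding block, red knob, 100 mm long (x), 28 mm thick; a wedge: head (wide end, x = -50 mm) 52 mm, tail (x = +50 mm) 26 mm, 40 mm at mid-length. Straight side at y = -20 mm, square to the ends; the slant runs from y = +32 mm at x = -43 mm to +6 mm at the tail. A pair, slants together, makes 80 x 100 mm, origins 40 mm apart. Origin: underside, mid-length; z up.
- wedge1_head (a point): Point near the wide end of wedge1, 45 mm from its origin along its -x, 14 mm above its underside. A square red knob (20 x 20 mm, 28 to 58 mm above the underside) stands over the origin, sides along x and y; grip it from above, fingers along x to clear the neighbours' knobs. 0.16 kg.
- wedge2: Wooden sanding block, red knob, 100 mm long (x), 28 mm thick; a wedge: head (wide end, x = -50 mm) 52 mm, tail (x = +50 mm) 26 mm, 40 mm at mid-length. Straight side at y = -20 mm, square to the ends; the slant runs from y = +32 mm at x = -43 mm to +6 mm at the tail. A pair, slants together, makes 80 x 100 mm, origins 40 mm apart. Origin: underside, mid-length; z up.
- wedge2_head (a point): Point near the wide end of wedge2, 45 mm from its origin along its -x, 14 mm above its underside. A square red knob (20 x 20 mm, 28 to 58 mm above the underside) stands over the origin, sides along x and y; grip it from above, fingers along x to clear the neighbours' knobs. 0.16 kg.
- wedge3: Wooden sanding block, red knob, 100 mm long (x), 28 mm thick; a wedge: head (wide end, x = -50 mm) 52 mm, tail (x = +50 mm) 26 mm, 40 mm at mid-length. Straight side at y = -20 mm, square to the ends; the slant runs from y = +32 mm at x = -43 mm to +6 mm at the tail. A pair, slants together, makes 80 x 100 mm, origins 40 mm apart. Origin: underside, mid-length; z up.
- wedge3_head (a point): Point near the wide end of wedge3, 45 mm from its origin along its -x, 14 mm above its underside. A square red knob (20 x 20 mm, 28 to 58 mm above the underside) stands over the origin, sides along x and y; grip it from above, fingers along x to clear the neighbours' knobs. 0.16 kg.
- wedge4: Wooden sanding block, red knob, 100 mm long (x), 28 mm thick; a wedge: head (wide end, x = -50 mm) 52 mm, tail (x = +50 mm) 26 mm, 40 mm at mid-length. Straight side at y = -20 mm, square to the ends; the slant runs from y = +32 mm at x = -43 mm to +6 mm at the tail. A pair, slants together, makes 80 x 100 mm, origins 40 mm apart. Origin: underside, mid-length; z up.
- wedge4_head (a point): Point near the wide end of wedge4, 45 mm from its origin along its -x, 14 mm above its underside. A square red knob (20 x 20 mm, 28 to 58 mm above the underside) stands over the origin, sides along x and y; grip it from above, fingers along x to clear the neighbours' knobs. 0.16 kg.
- block1: Straight cork sanding block with a blue knob: 100 mm long (x), 40 mm wide (y), 28 mm thick; one to three are present. Origin: centre of the underside; z up. A square blue knob (20 x 20 mm, 28 to 58 mm above the underside) stands over the origin, sides along x and y; grip it from above, fingers along x to clear the neighbours' knobs. 0.16 kg.
- block2: Straight cork sanding block with a blue knob: 100 mm long (x), 40 mm wide (y), 28 mm thick; one to three are present. Origin: centre of the underside; z up. A square blue knob (20 x 20 mm, 28 to 58 mm above the underside) stands over the origin, sides along x and y; grip it from above, fingers along x to clear the neighbours' knobs. 0.16 kg.
- block3: Straight cork sanding block with a blue knob: 100 mm long (x), 40 mm wide (y), 28 mm thick; one to three are present. Origin: centre of the underside; z up. A square blue knob (20 x 20 mm, 28 to 58 mm above the underside) stands over the origin, sides along x and y; grip it from above, fingers along x to clear the neighbours' knobs. 0.16 kg.
- oil: Amber oil bottle, 64 mm across, 140 mm tall; a bystander, not part of the job. Origin: centre of its underside.
- tape: Roll of white tape lying flat, 84 mm across, 24 mm tall; a bystander, not part of the job. Origin: centre of its underside.
- spool: Dark wooden thread spool standing, 44 mm across, 68 mm tall; a bystander, not part of the job. Origin: centre of its underside.
- crucible: White ceramic cup, 72 mm across, 60 mm tall; a bystander, not part of the job. Origin: centre of its underside.
- brick: Pale soldering brick, 110 x 70 x 30 mm; a bystander, not part of the job. Origin: centre of its underside.
Things that resemble listed ones, but are neither listed nor needed, are in the scene too. What is shaped like the wedge3 but green or purple is not meant.

How it is judged:
By the outcome, as a careful person would: the job done as asked, in the order asked, and still so for the second after the job is handed in, with the robot touching nothing.
Of block1, block2, block3 only 1 to 3 are there at a start; the rules pass over those that are not, and their reading is None.
At some moment in a run one of wedge1, wedge2, wedge3, wedge4, block1, block2, block3 may be knocked a few centimetres aside while the robot is not near it.
Once in a run the grip may slacken for a moment while it holds something.
It also fails if it takes over 210 s, if anything falls off the work surface, if the arm or the gripper's body presses on something with over 40 N, if the wrist force passes 120 N, or if a joint passes its speed limit or range.

### The arm

A 6-joint arm with a two-finger parallel gripper is mounted at the origin on the work surface. World frame = base frame: x ahead of the robot, y to its left, z up, the work surface at z = 0. Lengths are in m, angles in rad, forces in N, time in s.
With the tool pointing down it reaches from about 0.25 to 0.775 m from the base axis. Payload 4 kg.
Tool frame: the origin (TCP) lies midway between the tips of the shut fingers; the grasp point (between the pads) lies grip_point_offset behind it (grip_point_offset is the distance from the TCP to the grasp point, in m); z points along the fingers, y is the line along which they close (so a half turn about z gives the same grasp; the last joint's range is limited). The gripper opens to 94 mm and grips with 3 to 60 N. Pads are 16 mm wide; open, the fingers measure 119 mm over their backs; the gripper's body (75 mm by 177 mm) begins 78 mm behind the grasp point.
Start: joints at [-1.345, 0.087, 1.371, -0, 1.684, -0.103], TCP at [0.178, -0.521, 0.206] pointing down, gripper open.
Joint ranges: [-3.1, 3.1], [-0.76, 2.03], [0.27, 2.55], [-1.08, 4.22], [0.17, 2.65], [-2.57, 2.57]. Speed limits (rad/s): [2.79, 2.79, 3.14, 3.14, 3.14, 3.14].

### API

Orientations are given as [roll, pitch, yaw] about the fixed x, y, z axes, in that order (R = Rz(yaw) Ry(pitch) Rx(roll)).
In Python, from bench import * gives the robot as it stands. The module is installed in compiled form; this text tells all that it offers.
- The arm moves only by the tool apply_moves, never from a script. Its argument "commands" is a list of rows, each a list of 7 numbers: the turn, a rotation vector about the world's x, y, z in rad, then the shift along the world's x, y, z in m, then the opening in per cent of the stroke, from 0 (shut) to 100 (fully open). In form: [[ax, ay, az, x, y, z, jaw], ...]. A call has exactly 5 rows; each row is the pose to reach, as a shift and turn from the pose commanded when the call began; what a row does not reach only later rows make up. A row lasts 1/10 s, in which the tool goes at most 50 mm and 8.59 degrees, less where a joint would pass 70% of its speed; a pose out of reach is approached as far as the arm can. A call with a gripper value outside its range is refused whole. The fingers move at their own pace and stop on an object; the grip force is fixed at half the most. Time passes only in rows, so rows that repeat a pose let the fingers close, or fill a call up. It gives the time, the measured TCP pose, the force, the opening and the grip force at its end, in the units of the state.
- get_obs(): the state, without advancing time (a new reading comes with each control period).
- snapshot(name): name is "scene" or "side" or "wrist"; returns a dict with "pixels" (400x640x3 uint8, red, green, blue), "vertical_fov" (degrees; the focal length in pixels is half the picture's height over the tangent of half this angle, whatever the lens; pixels are square), "cx", "cy" (the principal point, pixels), "rvec" (rotation vector, rad) and "tvec" (3), from world to camera coordinates, as OpenCV has them. Camera axes: x right, y down, z forward; pixel columns grow to the right and rows downward; lengths in m; the calibration is good to about 2 mm. A picture is of the moment at which its call begins. There is no depth.
- close_job(): hands the job in; it is judged then, once.
Trained networks look in the newest picture that a camera, given by its name, has taken for a name from the list of things; names that differ only in an ending like _2 or _b are one class to them, and where a whole thing is asked for, a point or a joint stands for the part that bears it (a point fixed in the world has none). Each returns a list of dicts, best first, with "score" (0 to 1); they miss things now and then, are a little off and sometimes report something else, mostly with a low value. They report only what shows in the picture. A call takes as long as a camera call. They do not tell look-alikes from the thing itself.
- masks_of(camera, query): "mask" (400x640 bool, what is visible of it) and "extent" ([left, top, right, bottom] in pixels, round what is visible of it).
- place_of(camera, query): "pixel" ([column, row] in pixels: a listed point, or the origin of a listed thing).
The state is a dict: "time": time; "joint_positions": joint angles; "qvel": joint speeds; "joint_torque": joint torques, N m; "tool_pos": TCP position; "ee_rot": TCP orientation; "wrist_force": force on the tool from outside, world axes, zero at the start; "wrist_torque": the same for the moment, N m; "width": finger opening in m; "finger_force": force on a finger pad.
Only numpy, scipy, OpenCV 4.12 (cv2) and the standard library are available. Lean on these libraries where they do the work, as an engineer would, in place of code of your own. Each camera call takes 0.05 s, during which the arm holds its last target. There are 200 camera calls.

## Working session

There is one attempt and no reset: what is moved stays moved. The work goes in short steps, Python scripts to look and compute and a tool call to move; the robot and the scene stay as the last step left them, time stands still between calls to the robot, and variables do not carry over. Pictures are saved under pics/ and viewed, at most 14 in all, crops included, and the job is handed in when it is done.

Besides the shell and the picture viewer there is one more tool, called after ">>>" by a JSON object that holds its "method" and its "body". apply_moves: Moves the arm, as the interface text tells. Its arguments: {"type":"object","properties":{"commands":{"type":"array"}},"required":["commands"]}

```bash
mkdir -p pics; cat > h.py <<'E'
from bench import *
import numpy as np, cv2
def snap(n,save=None):
    s=snapshot(n)
    if save: cv2.imwrite('pics/'+save+'.png',cv2.cvtColor(s['pixels'],cv2.COLOR_RGB2BGR))
    return s
def ray(s,px,z):
    f=200/np.tan(np.radians(s['vertical_fov'])/2)
    R=cv2.Rodrigues(np.array(s['rvec'],float))[0]; t=np.array(s['tvec'],float).ravel()
    C=-R.T@t; d=R.T@np.array([(px[0]-s['cx'])/f,(px[1]-s['cy'])/f,1])
    return C+d*(z-C[2])/d[2]
def proj(s,P):
    f=200/np.tan(np.radians(s['vertical_fov'])/2)
    R=cv2.Rodrigues(np.array(s['rvec'],float))[0]; t=np.array(s['tvec'],float).ravel()
    c=R@np.array(P)+t; return f*c[:2]/c[2]+[s['cx'],s['cy']]
E
python3 - <<'E'
from h import *
np.set_printoptions(precision=3,suppress=True)
print({k:np.round(v,3) for k,v in get_obs().items()})
for c in ['scene','side','wrist']:
    s=snap(c,c+'0'); R=cv2.Rodrigues(np.array(s['rvec'],float))[0]
    print(c,s['vertical_fov'],-R.T@np.ravel(s['tvec']),R[2])
    for q,z in [('wedge1',0),('wedge1_head',.014),('block1',0),('tray',0),('tray_end',.006),('stop_face',.006),('stop_knob',.049)]:
        for d in place_of(c,q):
            if d['score']>.3: print(q,round(d['score'],2),np.round(d['pixel']),ray(s,d['pixel'],z)[:2])
E
```

```text
{'time': np.float64(0.0), 'joint_positions': array([-1.345,  0.088,  1.372, -0.   ,  1.684, -0.103]), 'qvel': array([ 0.001, -0.   ,  0.   , -0.   ,  0.   , -0.   ]), 'joint_torque': array([ -0.002, -34.018, -30.243,   0.072,   0.033,  -0.   ]), 'tool_pos': array([ 0.177, -0.52 ,  0.204]), 'ee_rot': array([-3.139, -0.   ,  0.329]), 'wrist_force': array([-0.252,  0.399, -0.04 ]), 'wrist_torque': array([-0.021,  0.037, -0.018]), 'finger_force': np.float64(0.0), 'width': np.float64(0.094)}
scene 45.22219916872931 [ 1.28  -0.635  1.301] [-0.469  0.394 -0.79 ]
wedge1 0.97 [301. 200.] [ 0.464 -0.008]
wedge1 0.95 [186. 315.] [ 0.567 -0.537]
wedge1 0.76 [287. 310.] [ 0.75  -0.305]
wedge1 0.74 [384. 152.] [0.502 0.368]
wedge1 0.65 [226. 276.] [ 0.538 -0.375]
wedge1 0.64 [213. 222.] [ 0.34  -0.289]
wedge1 0.58 [155. 238.] [ 0.265 -0.465]
wedge1 0.56 [360. 266.] [ 0.787 -0.041]
wedge1 0.39 [204. 229.] [ 0.345 -0.326]
wedge1_head 0.68 [287. 190.] [ 0.41  -0.025]
wedge1_head 0.49 [245. 312.] [ 0.681 -0.402]
block1 0.55 [257. 221.] [ 0.435 -0.175]
tray 0.84 [345. 227.] [0.649 0.026]
tray_end 0.97 
[... 311 characters left out ...]
 [429. 154.] [ 0.276 -0.456]
wedge1 0.72 [340. 229.] [0.466 0.003]
wedge1 0.65 [284. 319.] [0.504 0.363]
wedge1 0.61 [294. 145.] [ 0.771 -0.311]
wedge1 0.58 [362. 125.] [ 0.567 -0.52 ]
wedge1_head 0.66 [282. 220.] [0.655 0.047]
wedge1_head 0.55 [360. 230.] [ 0.402 -0.008]
block1 0.66 [367. 198.] [ 0.427 -0.162]
block1 0.57 [282. 220.] [0.661 0.04 ]
tray 0.6 [284. 220.] [0.654 0.039]
tray_end 0.75 [303. 182.] [ 0.662 -0.142]
tray_end 0.39 [288. 370.] [0.432 0.493]
stop_face 0.89 [280. 222.] [0.659 0.054]
stop_face 0.66 [288. 372.] [0.43  0.498]
stop_knob 0.97 [283. 220.] [0.639 0.072]
wrist 59.36265419219227 [ 0.245 -0.497  0.384] [-0.235 -0.081 -0.969]
wedge1 0.94 [290.  89.] [ 0.256 -0.458]
```

```bash
python3 -c "
import bench;print(bench.grip_point_offset)"
```

```text
0.0188
```

View pics/scene0.png

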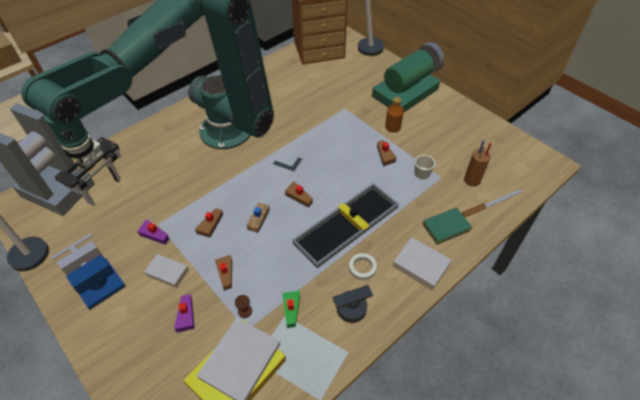

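View pics/side0.png

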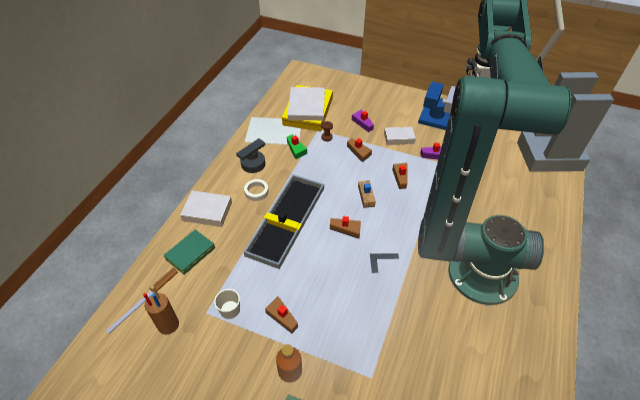

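The four brown wedges are at scene pixels (209,221), (225,271), (298,193) and (386,152). One blue-knobbed cork block is at (257,216). Look-alikes to leave alone: purple at (152,231) and (184,312), green at (290,307). The stop is mid-tray at (353,215). I'll go up for a wrist overview.

>>> {"method": "apply_moves", "body": {"commands": [[0,0,-0.06,0.01,0.03,0.03,60],[0,0,-0.11,0.03,0.06,0.05,60],[0,0,-0.16,0.05,0.09,0.07,60],[0,0,-0.22,0.07,0.125,0.09,60],[0,0,-0.329,0.09,0.16,0.11,60]]}}

```text
time: 1.7
tool_pos: [0.2681, -0.3592, 0.3164]
ee_rot: [3.141, -0.0, -0.004]
wrist_force: [0.6, 0.1, 0.1]
width: 0.0582
finger_force: 0.0
```

>>> {"method": "apply_moves", "body": {"commands": [[0,0,0,0.018,0.032,0.02,60],[0,0,0,0.036,0.064,0.04,60],[0,0,0,0.054,0.096,0.06,60],[0,0,0,0.072,0.128,0.08,60],[0,0,0,0.09,0.16,0.1,60]]}}

```text
time: 2.2
tool_pos: [0.358, -0.1991, 0.4166]
ee_rot: [3.141, -0.001, -0.0]
wrist_force: [0.7, 0.7, 0.6]
width: 0.0567
finger_force: 0.0
```

>>> {"method": "apply_moves", "body": {"commands": [[0,0,0,0.018,0.032,0,60],[0,0,0,0.036,0.064,0,60],[0,0,0,0.054,0.096,0,60],[0,0,0,0.072,0.128,0,60],[0,0,0,0.09,0.16,0,60]]}}

```text
time: 2.7
tool_pos: [0.4481, -0.0391, 0.4157]
ee_rot: [3.141, -0.001, -0.0]
wrist_force: [1.0, -1.2, -0.6]
width: 0.0561
finger_force: 0.0
```

```bash
python3 - <<'E'
from h import *
np.set_printoptions(precision=3,suppress=True)
o=get_obs();print(o['time'],o['tool_pos'],o['ee_rot'],o['joint_positions'])
s=snap('wrist','w1'); np.save('w1.npy',s,allow_pickle=True)
for q,z in [('wedge1',0),('wedge1_head',.014),('block1',0),('tray',0),('tray_end',.006),('stop_face',.006),('stop_knob',.049),('oil',0),('crucible',0),('spool',0)]:
    for d in place_of('wrist',q):
        if d['score']>.3: print(q,round(d['score'],2),np.round(d['pixel']),ray(s,d['pixel'],z)[:2])
E
```

```text
2.7 [ 0.448 -0.039  0.416] [ 3.141 -0.001 -0.   ] [-0.213 -0.08   1.12  -0.     2.101  1.358]
wedge1 0.79 [301. 152.] [ 0.453 -0.003]
wedge1 0.78 [ 77. 121.] [0.504 0.366]
wedge1 0.73 [466. 216.] [ 0.342 -0.294]
wedge1 0.67 [525. 104.] [ 0.532 -0.37 ]
wedge1 0.61 [549. 259.] [ 0.259 -0.453]
wedge1 0.6 [630.  82.] [ 0.567 -0.534]
wedge1_head 0.87 [309. 178.] [ 0.411 -0.017]
block1 0.82 [392. 170.] [ 0.423 -0.159]
tray 0.6 [275.  28.] [0.645 0.034]
tray_end 0.96 [386.  31.] [ 0.64  -0.137]
stop_face 0.76 [265.  32.] [0.639 0.049]
stop_knob 0.88 [250.  23.] [0.641 0.064]
oil 0.84 [ 10. 166.] [0.43  0.492]
crucible 0.83 [42. 16.] [0.662 0.391]
spool 0.83 [553.  13.] [ 0.667 -0.394]
```

View pics/w1.png

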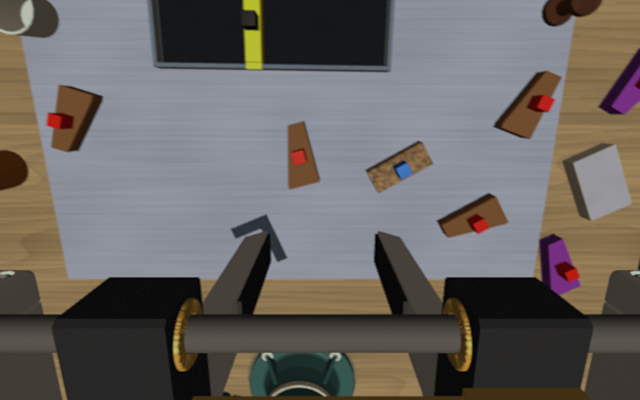

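The wrist view shows wedges at (75,118), (301,155), (530,104) and (473,216), and the blue block at (400,167). Purple look-alikes are at (559,266) and (625,85). The tray is cut off at the top, so I'll move outward to see all of it.

>>> {"method": "apply_moves", "body": {"commands": [[0,0,0,0.03,0,-0.01,60],[0,0,0,0.06,0,-0.02,60],[0,0,0,0.09,0,-0.03,60],[0,0,0,0.12,0,-0.04,60],[0,0,0,0.12,0,-0.04,60]]}}

```text
time: 3.75
tool_pos: [0.5695, -0.0413, 0.3705]
ee_rot: [-3.14, 0.007, -0.001]
wrist_force: [0.2, -0.5, -0.3]
width: 0.0565
finger_force: 0.0
```

```bash
cat >> h.py <<'E'
from scipy.optimize import minimize
WEDGE=[(-.05,-.02),(.05,-.02),(.05,.006),(-.043,.032),(-.05,.032)]
BLOCK=[(-.05,-.02),(.05,-.02),(.05,.02),(-.05,.02)]
KN=[(-.01,-.01),(.01,-.01),(.01,.01),(-.01,.01)]
def render(s,poly,p,z0=0):
    c,sn=np.cos(p[2]),np.sin(p[2]); m=np.zeros((1600,2560),np.uint8)
    for P,a,b in ((poly,0,.028),(KN,.028,.058)):
        pts=[proj(s,(p[0]+c*x-sn*y,p[1]+sn*x+c*y,z0+z)) for x,y in P for z in (a,b)]
        h=cv2.convexHull(np.float32(pts)); cv2.fillConvexPoly(m,np.int32(np.round((h+.5)*4-.5)),1)
    return cv2.resize(m.astype(np.float32),(640,400),interpolation=cv2.INTER_AREA)
def colmask(s,near,poly,z0=0):
    """brown wood (warm, saturated) and the knob near a place; grown region round the guess"""
    hsv=cv2.cvtColor(s['pixels'],cv2.COLOR_RGB2HSV)
    return hsv
def fit(shots,poly,p0,z0=0):
    # shots: [(snap,mask)]
    def cost(p):
        t=0
        for s,m in shots:
            r=render(s,poly,p,z0); t+=np.abs(r-m).sum()/max(m.sum(),1)
        return t
    best=None
    starts=[p0] if len(p0)==3 else [(*p0,a) for a in np.arange(0,2*np.pi,np.pi/6)]
    starts=sorted(starts,key=cost)[:3]
    for st in starts:
        r=minimize(cost,st,method='Nelder-Mead',options=dict(initial_simplex=np.array(st)+np.array([[0,0,0],[.012,0,0],[0,.012,0],[0,0,.25]]),xatol=2e-4,fatol=1e-4,maxiter=150))
        if best is None or r.fun<best.fun: best=r
    return best.x,best.fun
def locate(cam,q,s,poly,near=None,z0=0,minscore=.3):
    out=[]
    for d in masks_of(cam,q):
        if d['score']<minscore: continue
        m=d['mask'].astype(np.float32); ys,xs=np.nonzero(m)
        c=ray(s,(xs.mean(),ys.mean()),z0+.02)[:2]
        if near is not None and np.hypot(*(c-near))>.06: continue
        edge=xs.min()<2 or ys.min()<2 or xs.max()>637 or ys.max()>397
        col=np.median(s['pixels'][d['mask']],axis=0)
        x,f=fit([(s,m)],poly,tuple(c),z0)
        out.append((round(d['score'],2),np.round([*x[:2],np.degrees(x[2])],4),round(f,3),col,edge))
    return out
E
sed -i '/^def colmask/,/return hsv/d' h.py
python3 - <<'E'
from h import *
np.set_printoptions(precision=4,suppress=True)
o=get_obs();print(o['time'],o['tool_pos'],o['ee_rot'])
s=snap('wrist','w2')
for r in locate('wrist','wedge1',s,WEDGE): print(r)
for r in locate('wrist','block1',s,BLOCK): print('b',r)
for q,z in [('tray_end',.006),('stop_face',.006),('stop_knob',.049),('tray',0)]:
    for d in place_of('wrist',q)[:1]: print(q,round(d['score'],2),np.round(d['pixel']),ray(s,d['pixel'],z)[:2])
hsv=cv2.cvtColor(s['pixels'],cv2.COLOR_RGB2HSV)
# tray outer outline from mask
m=masks_of('wrist','tray')[0]['mask'].astype(np.uint8)
c=max(cv2.findContours(m,cv2.RETR_EXTERNAL,cv2.CHAIN_APPROX_NONE)[0],key=cv2.contourArea)
r=cv2.minAreaRect(c); print(r)
for p in cv2.approxPolyDP(c,6,True)[:,0]: print(p,ray(s,p,.026)[:2])
E
```

```text
3.75 [ 0.5695 -0.0413  0.3705] [-3.1404  0.0072 -0.0008]
(0.91, array([ 0.4512, -0.0038, 14.678 ]), np.float64(0.034), array([135.,  93.,  56.]), np.False_)
(0.82, array([  0.5625,  -0.5322, 151.6161]), np.float64(0.024), array([53., 21., 59.]), np.True_)
(0.7, array([  0.5056,   0.3595, 162.5085]), np.float64(0.032), array([134.,  91.,  55.]), np.False_)
(0.59, array([  0.531 ,  -0.3704, 339.8873]), np.float64(0.064), array([135.,  92.,  55.]), np.False_)
(0.53, array([ 0.3639, -0.3263, 58.2271]), np.float64(12.88), array([58., 35., 19.]), np.False_)
b (0.95, array([ 0.4514, -0.1844, 40.8917]), np.float64(1.098), array([141., 113.,  80.]), np.False_)
tray_end 0.67 [387. 108.] [ 0.6428 -0.1373]
stop_face 0.63 [495. 284.] [ 0.3537 -0.335 ]
stop_knob 0.69 [246. 110.] [0.64   0.0642]
tray 0.79 [274. 110.] [0.6402 0.032 ]
((269.0, 106.0), (92.0, 256.0), 90.0)
[141  63] [0.7039 0.212 ]
[151 147] [0.5876 0.2126]
[391 150] [ 0.583  -0.1425]
[396  65] [ 0.7011 -0.1436]
```

View pics/w2.png

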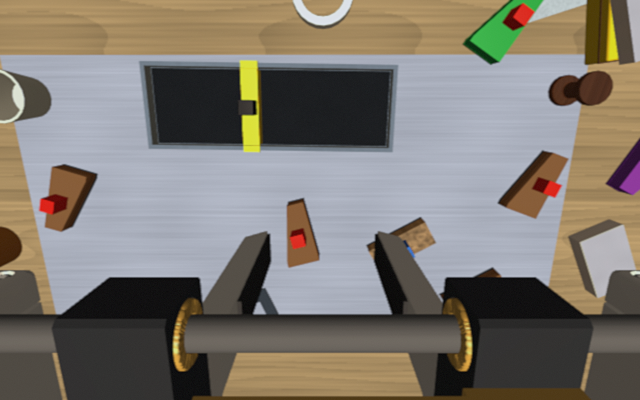

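The tray is visible in full at columns 141–396, rows 63–150. The stop bar is at (250,106) with its knob at (247,107). Next I'll turn the tool to about 90° over the stop.

>>> {"method": "apply_moves", "body": {"commands": [[0,0,0.14,0.014,0.02,-0.02,60],[0,0,0.28,0.028,0.04,-0.04,60],[0,0,0.42,0.042,0.06,-0.06,60],[0,0,0.56,0.056,0.08,-0.08,60],[0,0,0.7,0.071,0.105,-0.1,60]]}}

```text
time: 4.65
tool_pos: [0.6388, 0.0647, 0.2757]
ee_rot: [3.14, -0.001, 0.705]
wrist_force: [0.5, -0.4, 0.2]
width: 0.056
finger_force: 0.0
```

>>> {"method": "apply_moves", "body": {"commands": [[0,0,0.14,0,0,0,60],[0,0,0.28,0,0,0,60],[0,0,0.42,0,0,0,60],[0,0,0.56,0,0,0,60],[0,0,0.7,0,0,0,60]]}}

```text
time: 5.15
tool_pos: [0.6383, 0.0645, 0.2764]
ee_rot: [3.14, -0.0, 1.406]
wrist_force: [0.1, 0.5, 0.3]
width: 0.0564
finger_force: 0.0
```

>>> {"method": "apply_moves", "body": {"commands": [[0,0,0.08,0,0,0,60],[0,0,0.16,0,0,0,60],[0,0,0.16,0,0,0,60],[0,0,0.16,0,0,0,60],[0,0,0.16,0,0,0,60]]}}

```text
time: 5.65
tool_pos: [0.6385, 0.0644, 0.2758]
ee_rot: [3.141, -0.0, 1.559]
wrist_force: [0.5, 0.3, 0.0]
width: 0.0564
finger_force: 0.0
```

```bash
cat >> h.py <<'E'
def yellow(s):
    h=cv2.cvtColor(s['pixels'],cv2.COLOR_RGB2HSV); return ((h[...,0]>25)&(h[...,0]<35)&(h[...,1]>150)&(h[...,2]>90)).astype(np.uint8)
def boxr(s,p,hx,hy,z0,z1):
    c,sn=np.cos(p[2]),np.sin(p[2]); m=np.zeros((1600,2560),np.uint8)
    pts=[proj(s,(p[0]+c*x-sn*y,p[1]+sn*x+c*y,z)) for x in(-hx,hx) for y in(-hy,hy) for z in (z0,z1)]
    cv2.fillConvexPoly(m,np.int32(np.round((cv2.convexHull(np.float32(pts))+.5)*4-.5)),1)
    return cv2.resize(m.astype(np.float32),(640,400),interpolation=cv2.INTER_AREA)
def fitbox(s,m,p0,*a):
    f=lambda p: np.abs(boxr(s,p,*a)-m).sum()/m.sum()
    r=minimize(f,p0,method='Nelder-Mead',options=dict(initial_simplex=np.array(p0)+np.array([[0,0,0],[.01,0,0],[0,.01,0],[0,0,.05]]),xatol=1e-4,fatol=1e-5))
    return r.x,r.fun
E
python3 - <<'E'
from h import *
np.set_printoptions(precision=4,suppress=True)
o=get_obs();print(o['time'],o['tool_pos'],o['ee_rot'])
s=snap('wrist','w3')
for q,z in [('stop_knob',.049),('stop_face',.006),('tray_end',.006)]:
    for d in place_of('wrist',q)[:1]: print(q,round(d['score'],2),np.round(d['pixel']),ray(s,d['pixel'],z)[:2])
for n in('scene','side','wrist'):
    if n!='wrist': s=snap(n,n+'3')
    for d in masks_of(n,'tray')[:1]:
        print(n,d['extent'],fitbox(s,d['mask'].astype(np.float32),(.643,.034,-.01),.061,.181,0,.026))
    y=yellow(s); cn=max(cv2.findContours(y,0,2)[0],key=cv2.contourArea); m=cv2.drawContours(np.zeros((400,640),np.uint8),[cn],-1,1,-1)
    print('yellow',m.sum(),cv2.minAreaRect(cn))
E
```

```text
5.65 [0.6385 0.0644 0.2758] [ 3.141  -0.      1.5587]
stop_knob 0.97 [327. 180.] [0.6437 0.0595]
stop_face 0.64 [324. 180.] [0.6399 0.0516]
tray_end 0.65 [325. 309.] [ 0.6393 -0.1368]
scene [292.3, 182.5, 398.1, 268.7] (array([ 0.6466,  0.0324, -0.0092]), np.float64(0.022559555247426033))
yellow 605 ((205.08042907714844, 385.2690734863281), (49.244285583496094, 31.881866455078125), 60.83238220214844)
side [246.6, 176.9, 327.4, 269.0] (array([ 0.6473,  0.0355, -0.011 ]), np.float64(0.024346834048628807))
yellow 115 ((291.8500061035156, 223.45001220703125), (17.076295852661133, 6.640782356262207), 18.434947967529297)
wrist [276.1, 35.6, 382.6, 313.4] (array([0.4471, 0.1212, 0.6619]), np.float64(0.8449839353561401))
yellow 115 ((291.8500061035156, 223.45001220703125), (17.076295852661133, 6.640782356262207), 18.434947967529297)
```

View pics/w3.png

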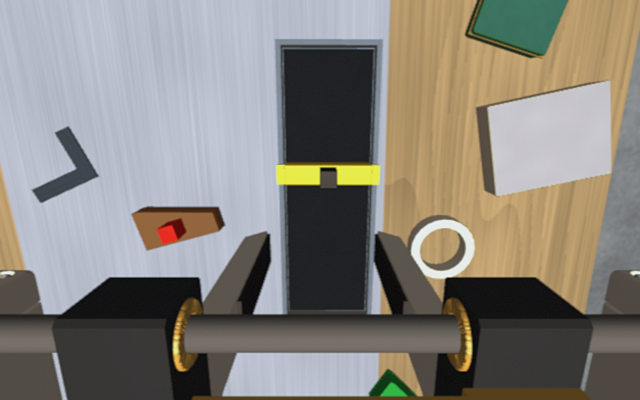

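The stop knob is at (327,178), straight under the tool. Now I'll lower, grip it, and draw the stop back.

>>> {"method": "apply_moves", "body": {"commands": [[0,0,0,0.005,-0.003,-0.045,50],[0,0,0,0.005,-0.003,-0.09,50],[0,0,0,0.005,-0.003,-0.135,50],[0,0,0,0.005,-0.003,-0.18,50],[0,0,0,0.005,-0.003,-0.205,50]]}}

```text
time: 6.6
tool_pos: [0.6409, 0.0614, 0.0654]
ee_rot: [-3.135, 0.0, 1.56]
wrist_force: [-0.1, 0.3, -0.7]
width: 0.0467
finger_force: 0.0
```

>>> {"method": "apply_moves", "body": {"commands": [[0,0,0,0,0,-0.018,50],[0,0,0,0,0,-0.032,50],[0,0,0,0,0,-0.032,50],[0,0,0,0,0,-0.032,0],[0,0,0,0,0,-0.032,0]]}}

```text
time: 7.1
tool_pos: [0.6447, 0.0615, 0.0404]
ee_rot: [3.138, -0.0, 1.56]
wrist_force: [-0.3, -1.0, 0.2]
width: 0.0346
finger_force: 0.0
```

>>> {"method": "apply_moves", "body": {"commands": [[0,0,0,0,0,0,0],[0,0,0,0,0,0,0],[0,0,0,0,0,0,0],[0,0,0,0,0.005,0,0],[0,0,0,0,0.01,0,0]]}}

```text
time: 7.6
tool_pos: [0.6455, 0.07, 0.0399]
ee_rot: [3.137, 0.002, 1.559]
wrist_force: [5.3, -3.3, 2.1]
width: 0.0195
finger_force: 30.0
```

>>> {"method": "apply_moves", "body": {"commands": [[0,0,0,0,0.02,0,0],[0,0,0,0,0.04,0,0],[0,0,0,0,0.06,0,0],[0,0,0,0.001,0.08,0,0],[0,0,0,0.001,0.1,0,0]]}}

```text
time: 8.1
tool_pos: [0.647, 0.1703, 0.0399]
ee_rot: [3.136, 0.003, 1.558]
wrist_force: [7.3, -3.7, 0.0]
width: 0.0197
finger_force: 30.0
```

>>> {"method": "apply_moves", "body": {"commands": [[0,0,0,0,0.012,0,0],[0,0,0,0,0.018,0,0],[0,0,0,0,0.024,0,0],[0,0,0,0,0.028,0,0],[0,0,0,0,0.028,0,0]]}}

```text
time: 8.6
tool_pos: [0.6474, 0.1978, 0.0399]
ee_rot: [3.135, 0.003, 1.559]
wrist_force: [5.9, -2.9, 0.5]
width: 0.0202
finger_force: 30.0
```

```bash
python3 - <<'E'
from h import *
np.set_printoptions(precision=4,suppress=True)
o=get_obs();print(o['time'],o['tool_pos'],o['ee_rot'],o['wrist_force'],o['width'])
E
```

```text
8.6 [0.6474 0.1978 0.0399] [3.135  0.0031 1.5589] [ 5.9462 -2.9431  0.5055] 0.020151498799880617
```

>>> {"method": "apply_moves", "body": {"commands": [[0,0,0,0,0.002,0,0],[0,0,0,0,0.004,0,0],[0,0,0,0,0.006,0,0],[0,0,0,0,0.008,0,0],[0,0,0,0,0.008,0,0]]}}

```text
time: 9.1
tool_pos: [0.6474, 0.1983, 0.0399]
ee_rot: [3.137, 0.015, 1.556]
wrist_force: [5.2, -17.0, 2.4]
width: 0.02
finger_force: 30.0
```

```bash
python3 - <<'E'
from h import *
np.set_printoptions(precision=4,suppress=True)
s=snap('wrist')
y=yellow(s); n,l,st,c=cv2.connectedComponentsWithStats(y)
for i in range(1,n):
    if st[i,4]>200: print(st[i],c[i],ray(s,c[i],.034)[:2], ray(s,(c[i][0],st[i,1]),.034)[:2],ray(s,(c[i][0],st[i,1]+st[i,3]),.034)[:2])
for n in('scene','side'):
    s=snap(n)
    for q,z in [('stop_face',.006),('stop_knob',.049)]:
        for d in place_of(n,q)[:1]: print(q,round(d['score'],2),np.round(d['pixel']),ray(s,d['pixel'],z)[:2])
cv2.imwrite('pics/s4.png',cv2.cvtColor(cv2.resize(s['pixels'][150:290,200:360],None,fx=4,fy=4),cv2.COLOR_RGB2BGR))
E
```

```text
[ 210  222  225   42 5819] [322.0363 240.5522] [0.6468 0.2011] [0.647 0.212] [0.6466 0.1869]
stop_face 0.59 [379. 200.] [0.65   0.1841]
stop_knob 0.64 [384. 193.] [0.66   0.1918]
stop_face 0.75 [264. 255.] [0.6528 0.191 ]
stop_knob 0.64 [264. 249.] [0.6452 0.1948]
```

View pics/s4.png

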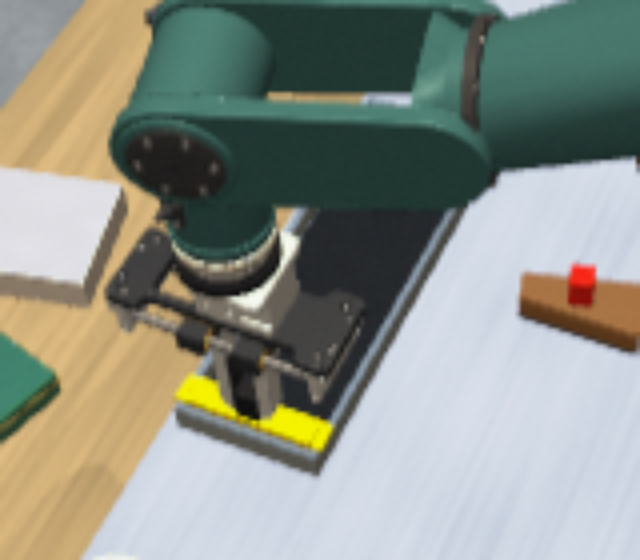

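The stop came up hard (−17 N) and the picture shows the yellow bar flush with the end wall. Release it and go above the first wedge at (0.451, −0.004).

>>> {"method": "apply_moves", "body": {"commands": [[0,0,0,0,-0.007,0,0],[0,0,0,0,-0.007,0,30],[0,0,0,0,-0.007,0,50],[0,0,0,0,-0.007,0.03,50],[0,0,0,0,-0.007,0.07,50]]}}

```text
time: 9.95
tool_pos: [0.6412, 0.2006, 0.1048]
ee_rot: [-3.132, 0.002, 1.561]
wrist_force: [0.6, -0.2, -0.1]
width: 0.046
finger_force: 0.0
```

>>> {"method": "apply_moves", "body": {"commands": [[0,0,0.05,-0.03,-0.03,0.03,50],[0,0,0.1,-0.06,-0.06,0.06,50],[0,0,0.15,-0.09,-0.09,0.09,50],[0,0,0.2,-0.12,-0.12,0.12,50],[0,0,0.256,-0.15,-0.15,0.15,50]]}}

```text
time: 10.45
tool_pos: [0.498, 0.056, 0.2534]
ee_rot: [-3.14, -0.001, 1.82]
wrist_force: [0.0, -0.6, 0.4]
width: 0.0469
finger_force: 0.0
```

>>> {"method": "apply_moves", "body": {"commands": [[0,0,0,-0.02,-0.02,0,50],[0,0,0,-0.044,-0.05,0,50],[0,0,0,-0.044,-0.05,0,50],[0,0,0,-0.044,-0.05,0,50],[0,0,0,-0.044,-0.05,0,50]]}}

```text
time: 10.95
tool_pos: [0.4564, 0.007, 0.2524]
ee_rot: [-3.141, -0.001, 1.817]
wrist_force: [1.0, 0.5, 0.8]
width: 0.0469
finger_force: 0.0
```

```bash
cat >> h.py <<'E'
def look(name,poly,near,z0=0,save=None):
    np.set_printoptions(precision=4,suppress=True)
    o=get_obs();print(round(float(o['time']),2),o['tool_pos'],o['ee_rot'])
    s=snap('wrist',save)
    for r in locate('wrist',name,s,poly,near,z0): print(r)
    return s
E
python3 - <<'E'
from h import *
s=look('wedge1',WEDGE,(.451,-.004),save='a1')
for d in masks_of('wrist','tray')[:1]:
    print(d['extent'],fitbox(s,d['mask'].astype(np.float32),(.643,.034,-.01),.061,.181,0,.026))
E
```

```text
10.95 [0.4564 0.007  0.2524] [-3.1409 -0.0009  1.817 ]
(0.63, array([ 0.4514, -0.0024, 15.0566]), np.float64(0.034), array([143.,  99.,  60.]), np.False_)
[401.3, 12.5, 598.8, 292.4] (array([ 0.6444,  0.0377, -0.0153]), np.float64(0.18966834247112274))
```

>>> {"method": "apply_moves", "body": {"commands": [[0,0,0.006,-0.005,-0.0095,-0.045,50],[0,0,0.006,-0.005,-0.0095,-0.09,50],[0,0,0.006,-0.005,-0.0095,-0.135,50],[0,0,0.006,-0.005,-0.0095,-0.175,50],[0,0,0.006,-0.005,-0.0095,-0.195,50]]}}

```text
time: 11.6
tool_pos: [0.4486, -0.0024, 0.0533]
ee_rot: [-3.135, -0.003, 1.823]
wrist_force: [0.2, -0.2, -0.2]
width: 0.0474
finger_force: 0.0
```

>>> {"method": "apply_moves", "body": {"commands": [[0,0,0,0,0,-0.012,50],[0,0,0,0,0,-0.024,50],[0,0,0,0,0,-0.024,50],[0,0,0,0,0,-0.024,0],[0,0,0,0,0,-0.024,0]]}}

```text
time: 12.1
tool_pos: [0.4525, -0.0035, 0.0353]
ee_rot: [3.139, 0.001, 1.822]
wrist_force: [0.6, 0.3, -0.1]
width: 0.0345
finger_force: 0.0
```

>>> {"method": "apply_moves", "body": {"commands": [[0,0,0,0,0,0,0],[0,0,0,0,0,0,0],[0,0,0,0,0,0,0],[0,0,0,0,0,0.03,0],[0,0,0,0,0,0.06,0]]}}

```text
time: 12.6
tool_pos: [0.4497, -0.0032, 0.093]
ee_rot: [-3.138, -0.002, 1.822]
wrist_force: [0.1, -0.3, -1.7]
width: 0.0196
finger_force: 30.0
```

```bash
python3 - <<'E'
from h import *
np.set_printoptions(precision=4,suppress=True)
o=get_obs();print(o['time'],o['tool_pos'],o['ee_rot'],o['wrist_force'],o['width'],o['finger_force'])
E
```

```text
12.6 [ 0.4497 -0.0032  0.093 ] [-3.1379 -0.0016  1.8216] [ 0.0874 -0.2742 -1.6985] 0.019564332599360534 29.99351531267166
```

>>> {"method": "apply_moves", "body": {"commands": [[0,0,0,0.01,0,0.02,0],[0,0,-0.05,0.04,-0.02,0.03,0],[0,0,-0.12,0.075,-0.04,0.03,0],[0,0,-0.2,0.11,-0.06,0.03,0],[0,0,-0.262,0.145,-0.085,0.03,0]]}}

```text
time: 13.1
tool_pos: [0.5972, -0.0886, 0.1233]
ee_rot: [-3.141, -0.001, 1.558]
wrist_force: [0.2, 0.2, -1.4]
width: 0.0202
finger_force: 30.0
```

>>> {"method": "apply_moves", "body": {"commands": [[0,0,0,0.025,-0.015,0,0],[0,0,0,0.046,-0.027,0,0],[0,0,0,0.046,-0.027,0,0],[0,0,0,0.046,-0.027,0,0],[0,0,0,0.046,-0.027,0,0]]}}

```text
time: 13.6
tool_pos: [0.6413, -0.1147, 0.1234]
ee_rot: [-3.14, -0.001, 1.56]
wrist_force: [-0.1, 0.0, -2.7]
width: 0.0199
finger_force: 30.0
```

```bash
python3 - <<'E'
from h import *
np.set_printoptions(precision=4,suppress=True)
o=get_obs();print(o['time'],o['tool_pos'],o['ee_rot'],o['wrist_force'],o['width'],o['finger_force'])
s=snap('wrist','a2')
for d in place_of('wrist','tray_end')[:1]: print(d['score'],d['pixel'],ray(s,d['pixel'],.006))
E
```

```text
13.6 [ 0.6413 -0.1147  0.1234] [-3.1402 -0.0006  1.5603] [-0.0933  0.0118 -2.6821] 0.01987248362965838 29.993562698364258
```

View pics/a2.png

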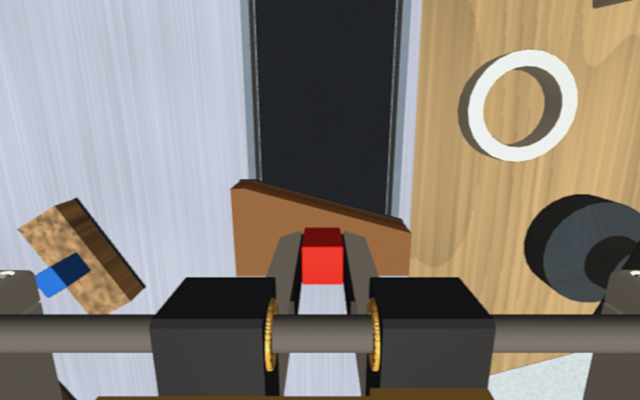

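The held wedge has its head on the −x side and its slant towards +y, as slot 1 needs. Lowering it.

>>> {"method": "apply_moves", "body": {"commands": [[0,0,0,0.002,0,-0.02,0],[0,0,0,0.002,0,-0.045,0],[0,0,0,0.002,0,-0.065,0],[0,0,0,0.002,0,-0.075,0],[0,0,0,0.002,0,-0.081,0]]}}

```text
time: 14.2
tool_pos: [0.6435, -0.1149, 0.0421]
ee_rot: [-3.14, -0.0, 1.56]
wrist_force: [0.8, 0.1, -2.0]
width: 0.02
finger_force: 30.0
```

>>> {"method": "apply_moves", "body": {"commands": [[0,0,0,0,0,0,0],[0,0,0,0,0,0,0],[0,0,0,0,-0.001,0,0],[0,0,0,0,-0.002,0,0],[0,0,0,0,-0.003,0,0]]}}

```text
time: 14.7
tool_pos: [0.6446, -0.1186, 0.0436]
ee_rot: [3.14, 0.0, 1.56]
wrist_force: [0.1, 1.0, -2.0]
width: 0.0197
finger_force: 30.0
```

```bash
python3 - <<'E'
from h import *
np.set_printoptions(precision=4,suppress=True)
o=get_obs();print(o['time'],o['tool_pos'],o['ee_rot'],o['wrist_force'],o['width'],o['finger_force'])
E
```

```text
14.7 [ 0.6446 -0.1186  0.0436] [3.1404 0.0003 1.5598] [ 0.1438  0.9956 -2.0204] 0.019706194806127418 29.99361276626587
```

>>> {"method": "apply_moves", "body": {"commands": [[0,0,0,0,0,-0.002,0],[0,0,0,0,-0.001,-0.003,0],[0,0,0,0,-0.002,-0.003,0],[0,0,0,0,-0.003,-0.003,0],[0,0,0,0,-0.004,-0.003,0]]}}

```text
time: 15.2
tool_pos: [0.6448, -0.1199, 0.041]
ee_rot: [3.14, -0.005, 1.56]
wrist_force: [-1.1, 8.8, 5.9]
width: 0.0198
finger_force: 30.0
```

```bash
python3 - <<'E'
from h import *
np.set_printoptions(precision=4,suppress=True)
o=get_obs();print(o['time'],o['tool_pos'],o['ee_rot'],o['wrist_force'],o['width'],o['finger_force'])
E
```

```text
15.2 [ 0.6448 -0.1199  0.041 ] [ 3.1401 -0.0046  1.5601] [-1.1307  8.7607  5.8706] 0.019833362334799605 30.023317337036133
```

Wedge 1 is seated against the end wall (8.8 N). Release it and go above the wedge at (0.342, −0.294).

>>> {"method": "apply_moves", "body": {"commands": [[0,0,0,0,0.003,0.001,0],[0,0,0,0,0.003,0.001,30],[0,0,0,0,0.003,0.001,45],[0,0,0,0,0.003,0.03,45],[0,0,0,0,0.003,0.075,45]]}}

```text
time: 15.7
tool_pos: [0.6415, -0.1195, 0.1107]
ee_rot: [-3.132, -0.001, 1.559]
wrist_force: [1.1, -0.0, 0.8]
width: 0.0416
finger_force: 0.0
```

>>> {"method": "apply_moves", "body": {"commands": [[0,0,-0.12,-0.03,-0.02,0.025,50],[0,0,-0.24,-0.06,-0.04,0.05,50],[0,0,-0.36,-0.095,-0.06,0.075,50],[0,0,-0.48,-0.13,-0.08,0.1,50],[0,0,-0.6,-0.165,-0.1,0.13,50]]}}

```text
time: 16.2
tool_pos: [0.4774, -0.2203, 0.2448]
ee_rot: [-3.141, 0.001, 0.954]
wrist_force: [1.6, -0.5, 0.8]
width: 0.0467
finger_force: 0.0
```

>>> {"method": "apply_moves", "body": {"commands": [[0,0,-0.12,-0.03,-0.02,0,50],[0,0,-0.24,-0.06,-0.04,0,50],[0,0,-0.36,-0.09,-0.06,0,50],[0,0,-0.46,-0.12,-0.075,0,50],[0,0,-0.46,-0.12,-0.075,0,50]]}}

```text
time: 16.7
tool_pos: [0.3565, -0.2963, 0.245]
ee_rot: [3.14, 0.002, 0.493]
wrist_force: [1.1, 0.1, -0.3]
width: 0.0467
finger_force: 0.0
```

>>> {"method": "apply_moves", "body": {"commands": [[0,0,0,0,0,0,50],[0,0,0,0,0,0,50],[0,0,0,0,0,0,50],[0,0,0,0,0,0,50],[0,0,0,0,0,0,50]]}}

```text
time: 17.2
tool_pos: [0.36, -0.2939, 0.2445]
ee_rot: [-3.141, 0.0, 0.501]
wrist_force: [-0.2, 0.5, 0.4]
width: 0.0472
finger_force: 0.0
```

```bash
python3 - <<'E'
from h import *
s=look('wedge1',WEDGE,None,save='d1')
E
```

```text
17.2 [ 0.36   -0.2939  0.2445] [-3.1413  0.0001  0.5013]
(0.98, array([  0.341 ,  -0.2957, 120.2818]), np.float64(0.039), array([116.,  79.,  47.]), np.False_)
(0.8, array([  0.5309,  -0.37  , 339.3076]), np.float64(0.032), array([116.,  79.,  47.]), np.False_)
(0.71, array([  0.5625,  -0.5324, 152.0785]), np.float64(0.019), array([123.,  45., 110.]), np.True_)
```

View pics/d1.png

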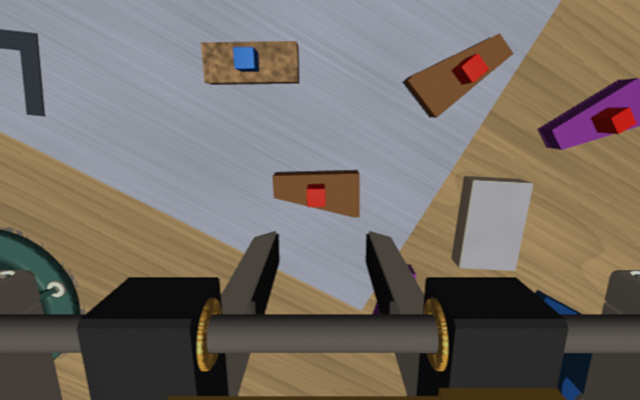

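Wedge D is at (317,193): brown, fitted at (0.341, −0.296), yaw 120°. It goes to slot 2, reversed.

>>> {"method": "apply_moves", "body": {"commands": [[0,0,0.027,-0.019,-0.002,-0.045,50],[0,0,0.027,-0.019,-0.002,-0.09,50],[0,0,0.027,-0.019,-0.002,-0.135,50],[0,0,0.027,-0.019,-0.002,-0.175,50],[0,0,0.027,-0.019,-0.002,-0.195,50]]}}

```text
time: 17.8
tool_pos: [0.3386, -0.2941, 0.0456]
ee_rot: [-3.135, 0.001, 0.527]
wrist_force: [0.2, 0.0, -0.0]
width: 0.0469
finger_force: 0.0
```

>>> {"method": "apply_moves", "body": {"commands": [[0,0,0,0,0,-0.008,50],[0,0,0,0,0,-0.0155,50],[0,0,0,0,0,-0.0155,50],[0,0,0,0,0,-0.0155,0],[0,0,0,0,0,-0.0155,0]]}}

```text
time: 18.3
tool_pos: [0.3413, -0.2972, 0.0357]
ee_rot: [3.139, -0.001, 0.527]
wrist_force: [-0.5, 0.5, 0.3]
width: 0.0345
finger_force: 0.0
```

>>> {"method": "apply_moves", "body": {"commands": [[0,0,0,0,0,0,0],[0,0,0,0,0,0,0],[0,0,0,0,0,0,0],[0,0,0,0,0,0.03,0],[0,0,0,0,0,0.07,0]]}}

```text
time: 18.8
tool_pos: [0.3386, -0.2943, 0.1019]
ee_rot: [-3.134, 0.002, 0.527]
wrist_force: [0.7, -0.9, -1.8]
width: 0.0196
finger_force: 30.0
```

>>> {"method": "apply_moves", "body": {"commands": [[0,0,0,0,0,0.02,0],[0,0,0.08,0.035,0.02,0.02,0],[0,0,0.2,0.07,0.045,0.02,0],[0,0,0.32,0.105,0.07,0.02,0],[0,0,0.44,0.14,0.095,0.02,0]]}}

```text
time: 19.3
tool_pos: [0.4812, -0.2001, 0.1236]
ee_rot: [-3.141, 0.0, 0.971]
wrist_force: [-0.3, -1.6, -1.5]
width: 0.0199
finger_force: 30.0
```

>>> {"method": "apply_moves", "body": {"commands": [[0,0,0.12,0.035,0.025,0,0],[0,0,0.24,0.07,0.05,0,0],[0,0,0.36,0.105,0.075,0,0],[0,0,0.48,0.14,0.1,0,0],[0,0,0.59,0.162,0.124,0,0]]}}

```text
time: 19.8
tool_pos: [0.6439, -0.0757, 0.1227]
ee_rot: [-3.14, -0.0, 1.562]
wrist_force: [0.6, -0.4, -2.2]
width: 0.0198
finger_force: 30.0
```

>>> {"method": "apply_moves", "body": {"commands": [[0,0,0,0,0,0,0],[0,0,0,0,0,0,0],[0,0,0,0,0,0,0],[0,0,0,0,0,0,0],[0,0,0,0,0,0,0]]}}

```text
time: 20.3
tool_pos: [0.6418, -0.0783, 0.1245]
ee_rot: [3.141, 0.0, 1.555]
wrist_force: [-0.2, 0.2, -2.0]
width: 0.0198
finger_force: 30.0
```

```bash
cat > st.py <<'E'
from h import *
np.set_printoptions(precision=4,suppress=True)
o=get_obs();print(o['time'],o['tool_pos'],o['ee_rot'],o['wrist_force'],o['width'],o['finger_force'])
E
python3 st.py
```

```text
20.3 [ 0.6418 -0.0783  0.1245] [3.1413 0.0002 1.5549] [-0.1841  0.162  -2.0014] 0.019836564325654272 29.99913990497589
```

>>> {"method": "apply_moves", "body": {"commands": [[0,0,0.004,0.002,0.003,-0.02,0],[0,0,0.004,0.002,0.003,-0.045,0],[0,0,0.004,0.002,0.003,-0.065,0],[0,0,0.004,0.002,0.003,-0.078,0],[0,0,0.004,0.002,0.003,-0.081,0]]}}

```text
time: 20.8
tool_pos: [0.6428, -0.0745, 0.0413]
ee_rot: [-3.138, -0.001, 1.56]
wrist_force: [-1.1, -0.5, -0.7]
width: 0.0199
finger_force: 30.0
```

>>> {"method": "apply_moves", "body": {"commands": [[0,0,0,0,0,0,0],[0,0,0,0,0,-0.001,0],[0,0,0,0,-0.001,-0.002,0],[0,0,0,0,-0.002,-0.003,0],[0,0,0,0,-0.002,-0.003,0]]}}

```text
time: 21.3
tool_pos: [0.645, -0.0766, 0.041]
ee_rot: [3.14, 0.0, 1.561]
wrist_force: [0.9, -0.1, -0.7]
width: 0.02
finger_force: 30.0
```

```bash
python3 st.py
```

```text
21.3 [ 0.645  -0.0766  0.041 ] [3.1398 0.0005 1.5607] [ 0.9451 -0.0567 -0.6637] 0.019991697206808007 29.999624490737915
```

>>> {"method": "apply_moves", "body": {"commands": [[0,0,0,0,-0.001,-0.0005,0],[0,0,0,0,-0.002,-0.0005,0],[0,0,0,0,-0.003,-0.0005,0],[0,0,0,0,-0.004,-0.0005,0],[0,0,0,0,-0.004,-0.0005,0]]}}

```text
time: 21.8
tool_pos: [0.6452, -0.0799, 0.041]
ee_rot: [3.139, -0.001, 1.561]
wrist_force: [-0.0, 3.2, 5.0]
width: 0.0196
finger_force: 30.0
```

```bash
python3 st.py
```

```text
21.8 [ 0.6452 -0.0799  0.041 ] [ 3.1393 -0.0006  1.561 ] [-0.0132  3.1564  4.9747] 0.0196054907555877 30.004926323890686
```

>>> {"method": "apply_moves", "body": {"commands": [[0,0,0,0,-0.001,0,0],[0,0,0,0,-0.002,0,0],[0,0,0,0,-0.0025,0,0],[0,0,0,0,-0.0025,0,0],[0,0,0,0,-0.0025,0,0]]}}

```text
time: 22.3
tool_pos: [0.6452, -0.0805, 0.041]
ee_rot: [3.139, -0.004, 1.562]
wrist_force: [-0.6, 6.4, 6.7]
width: 0.0194
finger_force: 30.0
```

```bash
python3 - <<'E'
import st
from h import *
s=snap('wrist','d2')
print(proj(s,(.645,-.10,.034)))
E
```

```text
22.3 [ 0.6452 -0.0805  0.041 ] [ 3.1394 -0.0037  1.5617] [-0.5916  6.4133  6.6518] 0.019410025584397136 30.002833306789398
[323.0308 276.4678]
```

View pics/d2.png

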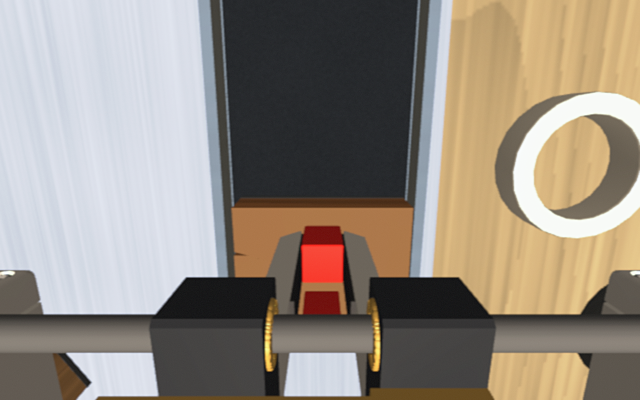

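Wedge 2 is seated with its straight side facing +y at row 203. Release it and go to wedge C at (0.531, −0.370).

>>> {"method": "apply_moves", "body": {"commands": [[0,0,0,0,0.002,0.001,0],[0,0,0,0,0.003,0.001,30],[0,0,0,0,0.003,0.001,45],[0,0,0,0,0.003,0.03,45],[0,0,0,0,0.003,0.075,45]]}}

```text
time: 22.85
tool_pos: [0.6413, -0.0801, 0.1101]
ee_rot: [-3.131, -0.001, 1.56]
wrist_force: [-0.2, -0.1, 0.8]
width: 0.0421
finger_force: 0.0
```

>>> {"method": "apply_moves", "body": {"commands": [[0,0,-0.06,-0.01,-0.03,0.025,50],[0,0,-0.12,-0.025,-0.065,0.05,50],[0,0,-0.18,-0.04,-0.1,0.075,50],[0,0,-0.24,-0.055,-0.135,0.1,50],[0,0,-0.3,-0.07,-0.17,0.13,50]]}}

```text
time: 23.35
tool_pos: [0.5728, -0.2516, 0.2442]
ee_rot: [-3.139, 0.001, 1.258]
wrist_force: [0.5, -0.7, 0.1]
width: 0.0469
finger_force: 0.0
```

>>> {"method": "apply_moves", "body": {"commands": [[0,0,-0.06,-0.015,-0.035,0,50],[0,0,-0.06,-0.03,-0.07,0,50],[0,0,-0.06,-0.045,-0.11,0,50],[0,0,-0.06,-0.045,-0.11,0,50],[0,0,-0.06,-0.045,-0.11,0,50]]}}

```text
time: 23.85
tool_pos: [0.5285, -0.3609, 0.2437]
ee_rot: [-3.14, -0.0, 1.198]
wrist_force: [-0.3, 0.9, 0.2]
width: 0.0469
finger_force: 0.0
```

```bash
python3 - <<'E'
from h import *
s=look('wedge1',WEDGE,None,save='c1')
E
```

```text
23.85 [ 0.5285 -0.3609  0.2437] [-3.1399 -0.0004  1.1981]
(0.88, array([  0.7578,  -0.2962, 327.2195]), np.float64(0.033), array([ 47., 149.,  59.]), np.True_)
(0.8, array([  0.5644,  -0.5204, -15.9011]), np.float64(3.875), array([111.,  53.,  98.]), np.False_)
(0.67, array([  0.5316,  -0.3703, 339.7117]), np.float64(0.021), array([118. ,  81. ,  48.5]), np.False_)
```

>>> {"method": "apply_moves", "body": {"commands": [[0,0,0.008,0.003,-0.0095,-0.045,50],[0,0,0.008,0.003,-0.0095,-0.09,50],[0,0,0.008,0.003,-0.0095,-0.135,50],[0,0,0.008,0.003,-0.0095,-0.175,50],[0,0,0.008,0.003,-0.0095,-0.195,50]]}}

```text
time: 24.45
tool_pos: [0.5311, -0.3657, 0.0446]
ee_rot: [-3.134, -0.002, 1.211]
wrist_force: [0.4, 0.3, -0.5]
width: 0.0472
finger_force: 0.0
```

>>> {"method": "apply_moves", "body": {"commands": [[0,0,0,0,0,-0.008,50],[0,0,0,0,0,-0.0145,50],[0,0,0,0,0,-0.0145,50],[0,0,0,0,0,-0.0145,0],[0,0,0,0,0,-0.0145,0]]}}

```text
time: 24.95
tool_pos: [0.5334, -0.37, 0.0372]
ee_rot: [3.138, 0.001, 1.209]
wrist_force: [-0.3, 0.1, -0.2]
width: 0.0343
finger_force: 0.0
```

>>> {"method": "apply_moves", "body": {"commands": [[0,0,0,0,0,0,0],[0,0,0,0,0,0,0],[0,0,0,0,0,0,0],[0,0,0,0,0,0.03,0],[0,0,0,0,0,0.07,0]]}}

```text
time: 25.45
tool_pos: [0.5304, -0.3677, 0.1019]
ee_rot: [-3.134, -0.003, 1.209]
wrist_force: [0.8, -0.6, -1.5]
width: 0.0198
finger_force: 30.0
```

>>> {"method": "apply_moves", "body": {"commands": [[0,0,0,0,0,0.02,0],[0,0,0.05,0.015,0.04,0.02,0],[0,0,0.1,0.03,0.08,0.02,0],[0,0,0.15,0.045,0.12,0.02,0],[0,0,0.2,0.06,0.16,0.02,0]]}}

```text
time: 25.95
tool_pos: [0.5925, -0.2078, 0.1247]
ee_rot: [-3.141, -0.0, 1.41]
wrist_force: [0.6, -0.6, -1.8]
width: 0.0198
finger_force: 30.0
```

>>> {"method": "apply_moves", "body": {"commands": [[0,0,0.05,0.015,0.04,0,0],[0,0,0.1,0.03,0.08,0,0],[0,0,0.15,0.043,0.12,0,0],[0,0,0.155,0.0515,0.155,0,0],[0,0,0.155,0.0515,0.174,0,0]]}}

```text
time: 26.45
tool_pos: [0.6442, -0.0322, 0.1244]
ee_rot: [-3.141, -0.001, 1.567]
wrist_force: [-0.6, -0.0, -2.1]
width: 0.0198
finger_force: 30.0
```

>>> {"method": "apply_moves", "body": {"commands": [[0,0,0,0,0,0,0],[0,0,0,0,0,0,0],[0,0,0,0,0,0,0],[0,0,0,0,0,0,0],[0,0,0,0,0,0,0]]}}

```text
time: 26.95
tool_pos: [0.6438, -0.0367, 0.1253]
ee_rot: [3.141, 0.0, 1.562]
wrist_force: [0.1, 0.2, -0.7]
width: 0.0195
finger_force: 30.0
```

```bash
python3 st.py
```

```text
26.95 [ 0.6438 -0.0367  0.1253] [3.1415 0.0002 1.5619] [ 0.1497  0.1773 -0.6672] 0.019462227677372473 29.994416534900665
```

>>> {"method": "apply_moves", "body": {"commands": [[0,0,0,0,0.001,-0.02,0],[0,0,0,0,0.001,-0.045,0],[0,0,0,0,0.001,-0.065,0],[0,0,0,0,0.001,-0.078,0],[0,0,0,0,0.001,-0.082,0]]}}

```text
time: 27.45
tool_pos: [0.6429, -0.0347, 0.0421]
ee_rot: [-3.139, -0.0, 1.563]
wrist_force: [-0.7, 0.5, 1.5]
width: 0.0197
finger_force: 30.0
```

>>> {"method": "apply_moves", "body": {"commands": [[0,0,0,0,0,-0.001,0],[0,0,0,0,-0.001,-0.002,0],[0,0,0,0,-0.002,-0.003,0],[0,0,0,0,-0.003,-0.0035,0],[0,0,0,0,-0.003,-0.0035,0]]}}

```text
time: 27.95
tool_pos: [0.6451, -0.0363, 0.0422]
ee_rot: [3.138, -0.002, 1.564]
wrist_force: [0.2, 3.2, 5.0]
width: 0.0199
finger_force: 30.0
```

```bash
python3 - <<'E'
import st
from h import *
s=snap('wrist','c2')
E
```

```text
27.95 [ 0.6451 -0.0363  0.0422] [ 3.1382 -0.0018  1.5638] [0.169  3.2038 5.0333] 0.019896375469376143 30.019260048866272
```

View pics/c2.png

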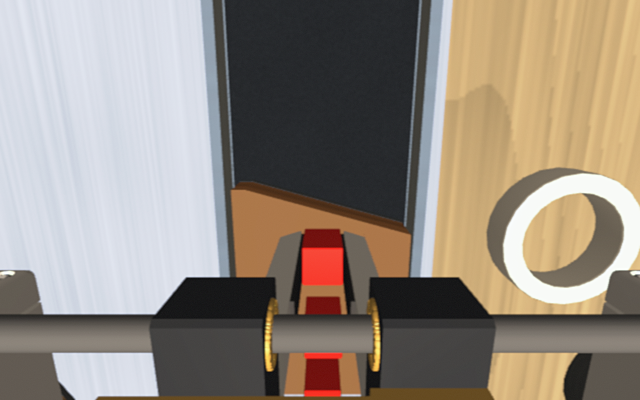

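Wedge 3 is flat, with its slant facing +y. Pressing it up to its neighbour.

>>> {"method": "apply_moves", "body": {"commands": [[0,0,0,0,-0.001,0,0],[0,0,0,0,-0.002,0,0],[0,0,0,0,-0.003,0,0],[0,0,0,0,-0.004,0,0],[0,0,0,0,-0.0045,0,0]]}}

```text
time: 28.5
tool_pos: [0.6454, -0.0385, 0.0422]
ee_rot: [3.138, -0.006, 1.565]
wrist_force: [-0.4, 7.9, 6.5]
width: 0.0197
finger_force: 30.0
```

>>> {"method": "apply_moves", "body": {"commands": [[0,0,0,0,-0.001,0,0],[0,0,0,0,-0.002,0,0],[0,0,0,0,-0.002,0,0],[0,0,0,0,-0.002,0,0],[0,0,0,0,-0.002,0,0]]}}

```text
time: 29.0
tool_pos: [0.6454, -0.0387, 0.0423]
ee_rot: [3.137, -0.008, 1.565]
wrist_force: [0.1, 10.5, 5.8]
width: 0.0199
finger_force: 30.0
```

```bash
python3 st.py
```

```text
29.0 [ 0.6454 -0.0387  0.0423] [ 3.1375 -0.0085  1.5652] [ 0.0704 10.487   5.7937] 0.019859995287078894 30.040548741817474
```

>>> {"method": "apply_moves", "body": {"commands": [[0,0,0,0,0.003,0,0],[0,0,0,0,0.004,0.001,30],[0,0,0,0,0.004,0.001,45],[0,0,0,0,0.004,0.03,45],[0,0,0,0,0.004,0.075,45]]}}

```text
time: 29.5
tool_pos: [0.641, -0.0403, 0.1105]
ee_rot: [-3.132, -0.0, 1.563]
wrist_force: [0.8, -0.2, 0.6]
width: 0.0421
finger_force: 0.0
```

>>> {"method": "apply_moves", "body": {"commands": [[0,0,-0.05,-0.01,0.03,0.025,50],[0,0,-0.1,-0.025,0.065,0.05,50],[0,0,-0.15,-0.04,0.1,0.075,50],[0,0,-0.2,-0.055,0.135,0.1,50],[0,0,-0.25,-0.07,0.17,0.13,50]]}}

```text
time: 30.0
tool_pos: [0.573, 0.1304, 0.2446]
ee_rot: [-3.14, 0.001, 1.31]
wrist_force: [0.8, -0.0, -0.0]
width: 0.0469
finger_force: 0.0
```

>>> {"method": "apply_moves", "body": {"commands": [[0,0,-0.05,-0.014,0.04,0,50],[0,0,-0.05,-0.028,0.08,0,50],[0,0,-0.05,-0.042,0.12,0,50],[0,0,-0.05,-0.056,0.16,0,50],[0,0,-0.05,-0.07,0.2,0,50]]}}

```text
time: 30.5
tool_pos: [0.5037, 0.3309, 0.2444]
ee_rot: [3.141, 0.001, 1.263]
wrist_force: [0.2, 0.7, 0.2]
width: 0.0468
finger_force: 0.0
```

>>> {"method": "apply_moves", "body": {"commands": [[0,0,0,0,0.015,0,50],[0,0,0,0,0.015,0,50],[0,0,0,0,0.015,0,50],[0,0,0,0,0.015,0,50],[0,0,0,0,0.015,0,50]]}}

```text
time: 31.0
tool_pos: [0.5048, 0.3436, 0.2448]
ee_rot: [3.141, 0.0, 1.261]
wrist_force: [0.8, -0.6, 0.4]
width: 0.0471
finger_force: 0.0
```

```bash
python3 - <<'E'
from h import *
s=look('wedge1',WEDGE,(.505,.36),save='b1')
E
```

```text
31.0 [0.5048 0.3436 0.2448] [3.1412 0.0003 1.2613]
(0.86, array([  0.5057,   0.3618, 162.8762]), np.float64(0.025), array([119.,  81.,  49.]), np.False_)
```

>>> {"method": "apply_moves", "body": {"commands": [[0,0,0.011,0.001,0.018,-0.045,50],[0,0,0.011,0.001,0.018,-0.09,50],[0,0,0.011,0.001,0.018,-0.135,50],[0,0,0.011,0.001,0.018,-0.175,50],[0,0,0.011,0.001,0.018,-0.195,50]]}}

```text
time: 31.6
tool_pos: [0.5027, 0.3611, 0.0447]
ee_rot: [-3.137, 0.006, 1.274]
wrist_force: [-0.8, -0.5, -0.6]
width: 0.0474
finger_force: 0.0
```

>>> {"method": "apply_moves", "body": {"commands": [[0,0,0,0,0,-0.008,50],[0,0,0,0,0,-0.016,50],[0,0,0,0,0,-0.016,50],[0,0,0,0,0,-0.016,0],[0,0,0,0,0,-0.016,0]]}}

```text
time: 32.1
tool_pos: [0.506, 0.3638, 0.0356]
ee_rot: [3.139, -0.002, 1.275]
wrist_force: [-0.5, -0.8, -0.0]
width: 0.034
finger_force: 0.0
```

>>> {"method": "apply_moves", "body": {"commands": [[0,0,0,0,0,0,0],[0,0,0,0,0,0,0],[0,0,0,0,0,0,0],[0,0,0,0,0,0.03,0],[0,0,0,0,0,0.07,0]]}}

```text
time: 32.6
tool_pos: [0.5025, 0.3619, 0.1005]
ee_rot: [-3.136, 0.006, 1.275]
wrist_force: [0.3, -0.6, -0.3]
width: 0.0195
finger_force: 30.0
```

>>> {"method": "apply_moves", "body": {"commands": [[0,0,0,0,0,0.02,0],[0,0,0.05,0.017,-0.04,0.02,0],[0,0,0.1,0.034,-0.08,0.02,0],[0,0,0.15,0.051,-0.12,0.02,0],[0,0,0.2,0.068,-0.16,0.02,0]]}}

```text
time: 33.1
tool_pos: [0.5727, 0.2019, 0.1231]
ee_rot: [-3.14, 0.0, 1.478]
wrist_force: [0.7, -0.1, -0.8]
width: 0.02
finger_force: 30.0
```

>>> {"method": "apply_moves", "body": {"commands": [[0,0,0.04,0.017,-0.04,0,0],[0,0,0.08,0.034,-0.08,0,0],[0,0,0.089,0.051,-0.12,0,0],[0,0,0.089,0.07,-0.16,0,0],[0,0,0.089,0.07,-0.196,0,0]]}}

```text
time: 33.6
tool_pos: [0.6439, 0.005, 0.1225]
ee_rot: [-3.141, 0.0, 1.563]
wrist_force: [0.0, -0.1, -1.4]
width: 0.0196
finger_force: 30.0
```

>>> {"method": "apply_moves", "body": {"commands": [[0,0,0,0,0,0,0],[0,0,0,0,0,0,0],[0,0,0,0,0,0,0],[0,0,0,0,0,0,0],[0,0,0,0,0,0,0]]}}

```text
time: 34.1
tool_pos: [0.6428, 0.0086, 0.1238]
ee_rot: [3.141, -0.0, 1.566]
wrist_force: [0.1, -0.6, -2.1]
width: 0.0195
finger_force: 30.0
```

```bash
python3 st.py
```

```text
34.1 [0.6428 0.0086 0.1238] [ 3.1415 -0.0002  1.5657] [ 0.1394 -0.5837 -2.0911] 0.019511554277157454 29.997657537460327
```

>>> {"method": "apply_moves", "body": {"commands": [[0,0,-0.005,0.001,-0.003,-0.02,0],[0,0,-0.005,0.001,-0.003,-0.045,0],[0,0,-0.005,0.001,-0.003,-0.065,0],[0,0,-0.005,0.001,-0.003,-0.078,0],[0,0,-0.005,0.001,-0.003,-0.081,0]]}}

```text
time: 34.6
tool_pos: [0.6429, 0.005, 0.0413]
ee_rot: [-3.139, -0.0, 1.56]
wrist_force: [-0.6, -0.1, -1.1]
width: 0.0198
finger_force: 30.0
```

>>> {"method": "apply_moves", "body": {"commands": [[0,0,0,0,0,-0.001,0],[0,0,0,0,-0.001,-0.002,0],[0,0,0,0,-0.002,-0.003,0],[0,0,0,0,-0.003,-0.0035,0],[0,0,0,0,-0.003,-0.0035,0]]}}

```text
time: 35.1
tool_pos: [0.645, 0.0027, 0.0409]
ee_rot: [3.138, -0.003, 1.559]
wrist_force: [0.6, 5.2, 3.3]
width: 0.0197
finger_force: 30.0
```

>>> {"method": "apply_moves", "body": {"commands": [[0,0,0,0,-0.001,0,0],[0,0,0,0,-0.002,0,0],[0,0,0,0,-0.002,0,0],[0,0,0,0,-0.002,0,0],[0,0,0,0,-0.002,0,0]]}}

```text
time: 35.6
tool_pos: [0.645, 0.0025, 0.041]
ee_rot: [3.138, -0.006, 1.56]
wrist_force: [0.4, 6.8, 2.7]
width: 0.0198
finger_force: 30.0
```

```bash
python3 st.py
```

```text
35.6 [0.645  0.0025 0.041 ] [ 3.1383 -0.0056  1.5599] [0.3751 6.7828 2.6877] 0.019806233012376624 30.000203847885132
```

Wedge 4 is seated. Release it and go to the blue block.

>>> {"method": "apply_moves", "body": {"commands": [[0,0,0,0,0.002,0,0],[0,0,0,0,0.003,0.001,30],[0,0,0,0,0.003,0.001,45],[0,0,0,0,0.003,0.03,45],[0,0,0,0,0.003,0.075,45]]}}

```text
time: 36.1
tool_pos: [0.6409, 0.0013, 0.1101]
ee_rot: [-3.132, 0.001, 1.558]
wrist_force: [0.8, -0.1, 0.4]
width: 0.0421
finger_force: 0.0
```

>>> {"method": "apply_moves", "body": {"commands": [[0,0,-0.12,-0.02,-0.02,0.025,50],[0,0,-0.24,-0.05,-0.04,0.05,50],[0,0,-0.36,-0.08,-0.06,0.075,50],[0,0,-0.48,-0.11,-0.08,0.1,50],[0,0,-0.6,-0.14,-0.1,0.13,50]]}}

```text
time: 36.6
tool_pos: [0.5018, -0.0992, 0.2442]
ee_rot: [-3.14, 0.002, 0.953]
wrist_force: [0.3, -0.6, -0.1]
width: 0.0469
finger_force: 0.0
```

>>> {"method": "apply_moves", "body": {"commands": [[0,0,-0.12,-0.02,-0.02,0,50],[0,0,-0.24,-0.05,-0.04,0,50],[0,0,-0.36,-0.075,-0.06,0,50],[0,0,-0.44,-0.075,-0.06,0,50],[0,0,-0.44,-0.075,-0.06,0,50]]}}

```text
time: 37.1
tool_pos: [0.4279, -0.159, 0.2444]
ee_rot: [3.141, 0.001, 0.516]
wrist_force: [0.8, 0.8, -0.3]
width: 0.0471
finger_force: 0.0
```

>>> {"method": "apply_moves", "body": {"commands": [[0,0,0,0,0,0,50],[0,0,0,0,0,0,50],[0,0,0,0,0,0,50],[0,0,0,0,0,0,50],[0,0,0,0,0,0,50]]}}

```text
time: 37.6
tool_pos: [0.4291, -0.1576, 0.244]
ee_rot: [-3.141, 0.0, 0.52]
wrist_force: [0.1, 0.2, 0.3]
width: 0.047
finger_force: 0.0
```

```bash
python3 - <<'E'
from h import *
s=look('block1',BLOCK,None,save='k1')
for c in ('scene','side'):
    s=snap(c,c+'5'); h=cv2.cvtColor(s['pixels'],cv2.COLOR_RGB2HSV)
    m=((h[...,0]>100)&(h[...,0]<125)&(h[...,1]>140)&(h[...,2]>80)).astype(np.uint8)
    n,l,st,ce=cv2.connectedComponentsWithStats(m)
    print(c,[(st[i,4],ce[i].round(),ray(s,ce[i],.05)[:2]) for i in range(1,n) if st[i,4]>8])
    print([(round(d['score'],2),np.round(d['pixel'])) for d in place_of(c,'block1')])
E
```

```text
37.6 [ 0.4291 -0.1576  0.244 ] [-3.1414  0.0003  0.5196]
(0.92, array([  0.4301,  -0.1671, 119.3027]), np.float64(0.032), array([118.,  96.,  67.]), np.False_)
scene [(np.int32(29), array([257., 211.]), array([ 0.434 , -0.1695])), (np.int32(544), array([ 87., 270.]), array([ 0.2722, -0.6845])), (np.int32(528), array([102., 290.]), array([ 0.3617, -0.6812]))]
[(0.66, array([256., 217.]))]
side [(np.int32(286), array([434., 118.]), array([ 0.3024, -0.6097])), (np.int32(46), array([367., 188.]), array([ 0.4305, -0.1607])), (np.int32(24), array([155., 299.]), array([0.8534, 0.4648]))]
[(0.68, array([365., 198.])), (0.62, array([264., 256.])), (0.17, array([304., 186.]))]
```

View pics/side5.png

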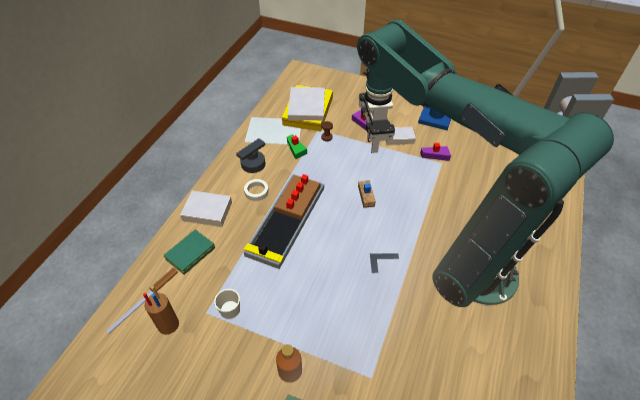

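The wedges sit in a row (tray, 290–305 × 178–205) and the stop is fully back at (265,255). Only one blue-knobbed block is there, at (367,190). I'll take it.

>>> {"method": "apply_moves", "body": {"commands": [[0,0,-0.008,0.001,-0.0085,-0.045,50],[0,0,-0.008,0.001,-0.0085,-0.09,50],[0,0,-0.008,0.001,-0.0085,-0.135,50],[0,0,-0.008,0.001,-0.0085,-0.175,50],[0,0,-0.008,0.001,-0.0085,-0.195,50]]}}

```text
time: 38.4
tool_pos: [0.4273, -0.165, 0.045]
ee_rot: [-3.136, 0.004, 0.511]
wrist_force: [-0.7, -0.2, 0.0]
width: 0.0466
finger_force: 0.0
```

>>> {"method": "apply_moves", "body": {"commands": [[0,0,0,0,0,-0.008,50],[0,0,0,0,0,-0.0155,50],[0,0,0,0,0,-0.0155,50],[0,0,0,0,0,-0.0155,0],[0,0,0,0,0,-0.0155,0]]}}

```text
time: 38.9
tool_pos: [0.431, -0.1669, 0.0352]
ee_rot: [3.139, -0.002, 0.511]
wrist_force: [0.5, -0.4, -0.1]
width: 0.0344
finger_force: 0.0
```

>>> {"method": "apply_moves", "body": {"commands": [[0,0,0,0,0,0,0],[0,0,0,0,0,0,0],[0,0,0,0,0,0,0],[0,0,0,0,0,0.03,0],[0,0,0,0,0,0.07,0]]}}

```text
time: 39.4
tool_pos: [0.4275, -0.165, 0.1014]
ee_rot: [-3.135, 0.004, 0.511]
wrist_force: [0.7, -0.4, -2.5]
width: 0.0199
finger_force: 30.0
```

>>> {"method": "apply_moves", "body": {"commands": [[0,0,0,0,0,0.02,0],[0,0,0.12,0.025,0.03,0.02,0],[0,0,0.24,0.05,0.06,0.02,0],[0,0,0.36,0.075,0.09,0.02,0],[0,0,0.48,0.105,0.12,0.02,0]]}}

```text
time: 39.9
tool_pos: [0.535, -0.045, 0.1232]
ee_rot: [-3.14, 0.001, 0.995]
wrist_force: [-0.6, -0.7, -1.8]
width: 0.02
finger_force: 30.0
```

>>> {"method": "apply_moves", "body": {"commands": [[0,0,0.12,0.025,0.03,0,0],[0,0,0.24,0.05,0.06,0,0],[0,0,0.36,0.08,0.092,0,0],[0,0,0.48,0.108,0.092,0,0],[0,0,0.569,0.108,0.092,0,0]]}}

```text
time: 40.4
tool_pos: [0.6448, 0.0471, 0.1214]
ee_rot: [-3.14, 0.0, 1.566]
wrist_force: [-0.6, -0.2, -2.5]
width: 0.0201
finger_force: 30.0
```

>>> {"method": "apply_moves", "body": {"commands": [[0,0,0,0,0,0,0],[0,0,0,0,0,0,0],[0,0,0,0,0,0,0],[0,0,0,0,0,0,0],[0,0,0,0,0,0,0]]}}

```text
time: 40.9
tool_pos: [0.6427, 0.0454, 0.124]
ee_rot: [3.141, 0.0, 1.559]
wrist_force: [-1.4, 0.2, -1.7]
width: 0.0198
finger_force: 30.0
```

```bash
python3 st.py
```

```text
40.9 [0.6427 0.0454 0.124 ] [3.1411 0.     1.5589] [-1.3836  0.1782 -1.6633] 0.019829723814046313 29.997871220111847
```

>>> {"method": "apply_moves", "body": {"commands": [[0,0,0.001,0.001,0,-0.02,0],[0,0,0.001,0.001,0,-0.045,0],[0,0,0.001,0.001,0,-0.065,0],[0,0,0.001,0.001,0,-0.078,0],[0,0,0.001,0.001,0,-0.081,0]]}}

```text
time: 41.4
tool_pos: [0.6425, 0.0456, 0.041]
ee_rot: [-3.138, 0.0, 1.56]
wrist_force: [-0.2, -0.5, -1.5]
width: 0.0197
finger_force: 30.0
```

>>> {"method": "apply_moves", "body": {"commands": [[0,0,0,0,0,-0.001,0],[0,0,0,0,-0.001,-0.002,0],[0,0,0,0,-0.002,-0.003,0],[0,0,0,0,-0.003,-0.0035,0],[0,0,0,0,-0.003,-0.0035,0]]}}

```text
time: 41.9
tool_pos: [0.6448, 0.043, 0.0406]
ee_rot: [3.139, -0.001, 1.561]
wrist_force: [0.9, 1.7, 0.9]
width: 0.0199
finger_force: 30.0
```

>>> {"method": "apply_moves", "body": {"commands": [[0,0,0,0,-0.001,0,0],[0,0,0,0,-0.002,0,0],[0,0,0,0,-0.003,0,0],[0,0,0,0,-0.003,0,0],[0,0,0,0,-0.003,0,0]]}}

```text
time: 42.4
tool_pos: [0.6449, 0.0403, 0.0406]
ee_rot: [3.139, -0.001, 1.561]
wrist_force: [0.8, 4.0, 5.1]
width: 0.0196
finger_force: 30.0
```

```bash
python3 st.py
```

```text
42.4 [0.6449 0.0403 0.0406] [ 3.1388 -0.0011  1.561 ] [0.7543 3.9803 5.1318] 0.019585761920734933 30.00659465789795
```

>>> {"method": "apply_moves", "body": {"commands": [[0,0,0,0,-0.001,0,0],[0,0,0,0,-0.002,0,0],[0,0,0,0,-0.003,0,0],[0,0,0,0,-0.003,0,0],[0,0,0,0,-0.003,0,0]]}}

```text
time: 42.9
tool_pos: [0.6449, 0.0401, 0.0407]
ee_rot: [3.139, -0.006, 1.562]
wrist_force: [0.7, 9.2, 5.6]
width: 0.0198
finger_force: 30.0
```

```bash
python3 st.py
```

```text
42.9 [0.6449 0.0401 0.0407] [ 3.1386 -0.0059  1.5619] [0.6581 9.1845 5.606 ] 0.0197893528745392 30.009262561798096
```

The block is tight (9 N). Release it, then grip the stop knob.

>>> {"method": "apply_moves", "body": {"commands": [[0,0,0,0,0.003,0,0],[0,0,0,0,0.005,0.001,30],[0,0,0,0,0.005,0.001,45],[0,0,0,0,0.005,0.03,45],[0,0,0,0,0.005,0.07,45]]}}

```text
time: 43.4
tool_pos: [0.641, 0.0409, 0.1052]
ee_rot: [-3.132, 0.001, 1.56]
wrist_force: [-0.6, -0.1, 0.1]
width: 0.042
finger_force: 0.0
```

>>> {"method": "apply_moves", "body": {"commands": [[0,0,0,0,0.04,0,50],[0,0,0,0.001,0.08,0,50],[0,0,0,0.002,0.12,0,50],[0,0,0,0.003,0.158,0,50],[0,0,0,0.003,0.158,0,50]]}}

```text
time: 43.9
tool_pos: [0.6459, 0.2039, 0.1078]
ee_rot: [-3.14, -0.001, 1.566]
wrist_force: [0.9, -0.3, -0.1]
width: 0.0467
finger_force: 0.0
```

>>> {"method": "apply_moves", "body": {"commands": [[0,0,0,0,0,0,50],[0,0,0,0,0,0,50],[0,0,0,0,0,0,50],[0,0,0,0,0,0,50],[0,0,0,0,0,0,50]]}}

```text
time: 44.4
tool_pos: [0.6471, 0.1987, 0.1093]
ee_rot: [3.141, 0.0, 1.559]
wrist_force: [1.1, -0.7, 0.3]
width: 0.0468
finger_force: 0.0
```

```bash
python3 st.py
```

```text
44.4 [0.6471 0.1987 0.1093] [3.1414 0.0001 1.5594] [ 1.1467 -0.74    0.2887] 0.04681796588772937 0.0
```

>>> {"method": "apply_moves", "body": {"commands": [[0,0,0,0,0,-0.03,50],[0,0,0,0,0,-0.055,50],[0,0,0,0,0,-0.069,50],[0,0,0,0,0,-0.069,50],[0,0,0,0,0,-0.069,0]]}}

```text
time: 44.9
tool_pos: [0.6474, 0.1996, 0.0408]
ee_rot: [3.141, -0.0, 1.561]
wrist_force: [0.9, -0.0, 0.6]
width: 0.042
finger_force: 0.0
```

>>> {"method": "apply_moves", "body": {"commands": [[0,0,0,0,0,0,0],[0,0,0,0,0,0,0],[0,0,0,0,0,0,0],[0,0,0,0,0,0,0],[0,0,0,0,-0.005,0,0]]}}

```text
time: 45.4
tool_pos: [0.6475, 0.1964, 0.0417]
ee_rot: [3.139, -0.003, 1.562]
wrist_force: [-0.7, 3.4, 5.5]
width: 0.0197
finger_force: 30.0
```

>>> {"method": "apply_moves", "body": {"commands": [[0,0,0,0,-0.02,0,0],[0,0,0,0,-0.04,0,0],[0,0,0,0,-0.06,0,0],[0,0,0,-0.001,-0.08,0,0],[0,0,0,-0.001,-0.1,0,0]]}}

```text
time: 45.9
tool_pos: [0.6459, 0.0952, 0.0417]
ee_rot: [3.14, -0.003, 1.561]
wrist_force: [-1.8, 3.9, 5.6]
width: 0.0198
finger_force: 30.0
```

>>> {"method": "apply_moves", "body": {"commands": [[0,0,0,0,-0.006,0,0],[0,0,0,0,-0.01,0,0],[0,0,0,0,-0.014,0,0],[0,0,0,0,-0.017,0,0],[0,0,0,0,-0.017,0,0]]}}

```text
time: 46.4
tool_pos: [0.6457, 0.0776, 0.0417]
ee_rot: [3.141, -0.001, 1.56]
wrist_force: [-3.6, 1.2, 6.5]
width: 0.0198
finger_force: 30.0
```

```bash
python3 st.py
```

```text
46.4 [0.6457 0.0776 0.0417] [ 3.1413 -0.001   1.5605] [-3.5621  1.2121  6.4533] 0.01979502442286052 30.00242918729782
```

>>> {"method": "apply_moves", "body": {"commands": [[0,0,0,0,-0.0015,0,0],[0,0,0,0,-0.003,0,0],[0,0,0,0,-0.0045,0,0],[0,0,0,0,-0.006,0,0],[0,0,0,0,-0.007,0,0]]}}

```text
time: 46.9
tool_pos: [0.6456, 0.0746, 0.0417]
ee_rot: [3.141, -0.008, 1.562]
wrist_force: [-2.3, 10.3, 5.7]
width: 0.0199
finger_force: 30.0
```

>>> {"method": "apply_moves", "body": {"commands": [[0,0,0,0,-0.001,0,0],[0,0,0,0,-0.002,0,0],[0,0,0,0,-0.003,0,0],[0,0,0,0,-0.003,0,0],[0,0,0,0,-0.003,0,0]]}}

```text
time: 47.4
tool_pos: [0.6456, 0.0744, 0.0417]
ee_rot: [3.141, -0.012, 1.563]
wrist_force: [-2.7, 14.1, 6.8]
width: 0.0195
finger_force: 30.0
```

```bash
python3 st.py
```

```text
47.4 [0.6456 0.0744 0.0417] [ 3.1409 -0.0116  1.5632] [-2.6994 14.086   6.7651] 0.01948487057362288 30.006382763385773
```

>>> {"method": "apply_moves", "body": {"commands": [[0,0,0,0,0.002,0,0],[0,0,0,0,0.004,0,0],[0,0,0,0,0.004,0,0],[0,0,0,0,0.004,0,30],[0,0,0,0,0.004,0,45]]}}

```text
time: 47.9
tool_pos: [0.6457, 0.0709, 0.0397]
ee_rot: [-3.141, 0.001, 1.561]
wrist_force: [-0.4, -0.9, 0.1]
width: 0.0327
finger_force: 0.0
```

>>> {"method": "apply_moves", "body": {"commands": [[0,0,0,0,0,0,45],[0,0,0,0,0,0.02,45],[0,0,0,0,0,0.06,45],[0,0,0,0,0,0.1,45],[0,0,0,0,0,0.14,45]]}}

```text
time: 48.4
tool_pos: [0.6456, 0.071, 0.1808]
ee_rot: [-3.14, 0.001, 1.56]
wrist_force: [0.4, 0.4, 0.3]
width: 0.0425
finger_force: 0.0
```

>>> {"method": "apply_moves", "body": {"commands": [[0,0,0,-0.02,0.02,0.04,45],[0,0,0,-0.03,0.04,0.08,45],[0,0,0,-0.03,0.06,0.08,45],[0,0,0,-0.03,0.06,0.08,45],[0,0,0,-0.03,0.06,0.08,45]]}}

```text
time: 48.9
tool_pos: [0.6156, 0.131, 0.2586]
ee_rot: [-3.139, 0.001, 1.561]
wrist_force: [0.2, 0.5, -0.2]
width: 0.042
finger_force: 0.0
```

```bash
python3 - <<'E'
import st
from h import *
s=snap('wrist','f1')
c=[proj(s,p) for p in((.57,-.16,.03),(.72,.1,.03))]; print(c)
s2=snap('side','side6'); snap('scene','scene6')
im=np.vstack([cv2.resize(s2['pixels'][150:280,220:360],(560,520))]);cv2.imwrite('pics/f2.png',cv2.cvtColor(im,cv2.COLOR_RGB2BGR))
E
```

```text
48.9 [0.6156 0.131  0.2586] [-3.1392  0.0013  1.5608] [ 0.1805  0.4653 -0.1757] 0.042029997191107935 0.0
[array([292.0083, 383.3973]), array([410.8211, 199.9505])]
```

View pics/f1.png

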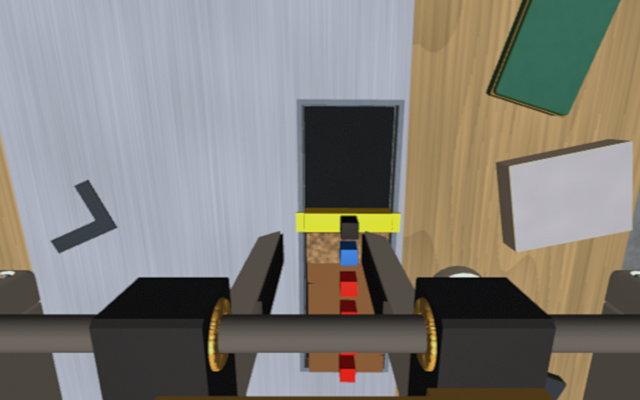

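The row, block and stop look tight. I'll take one clear close view of the row from the −y side.

>>> {"method": "apply_moves", "body": {"commands": [[0,0,0,0.006,-0.045,0,45],[0,0,0,0.012,-0.09,0,45],[0,0,0,0.018,-0.135,0,45],[0,0,0,0.024,-0.18,0,45],[0,0,0,0.03,-0.22,0,45]]}}

```text
time: 49.55
tool_pos: [0.6454, -0.0916, 0.2587]
ee_rot: [-3.139, 0.0, 1.559]
wrist_force: [0.7, -0.1, 0.1]
width: 0.042
finger_force: 0.0
```

>>> {"method": "apply_moves", "body": {"commands": [[0,0,0,0,-0.045,0,45],[0,0,0,0,-0.09,0,45],[0,0,0,0,-0.09,0,45],[0,0,0,0,-0.09,0,45],[0,0,0,0,-0.09,0,45]]}}

```text
time: 50.05
tool_pos: [0.6457, -0.1779, 0.2596]
ee_rot: [-3.141, -0.001, 1.561]
wrist_force: [-0.4, 1.0, -0.0]
width: 0.0426
finger_force: 0.0
```

```bash
python3 - <<'E'
import st
from h import *
s=snap('wrist','g1')
a=proj(s,(.57,.1,.03));b=proj(s,(.72,-.16,.03));print(a,b)
x0,y0=np.int32(np.maximum(a-15,0));x1,y1=np.int32(b+15)
cv2.imwrite('pics/g2.png',cv2.cvtColor(cv2.resize(s['pixels'][y0:y1,x0:x1],None,fx=2.5,fy=2.5,interpolation=2)[:600,:800],cv2.COLOR_RGB2BGR))
E
```

```text
50.05 [ 0.6457 -0.1779  0.2596] [-3.1406 -0.0009  1.561 ] [-0.4288  0.9689 -0.0375] 0.04264475938194797 0.0
[ 243.3318 -103.2705] [386.6408 159.6673]
```

View pics/g2.png

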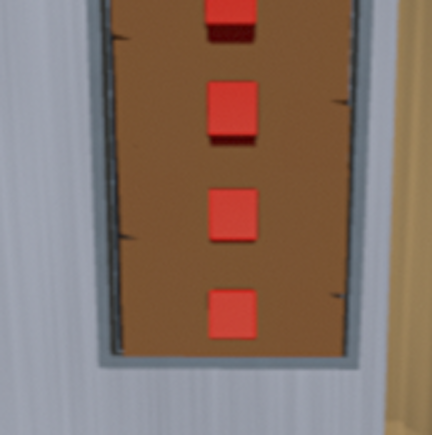

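The close crop shows all four wedges head to tail against the end wall with no gaps; only their small chamfer notches show. Handing in.

```bash
python3 -c "
from bench import *
print(close_job())"
```

```text
the job is handed in; nothing more can be done
None
```

The job is handed in, but I don't have the judge's verdict: the yellow stop was drawn fully back first, the four wedges lie alternately with no gaps from the end wall, and the only blue block is flush behind them with the stop pushed tight against it.

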